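Set a stop collar to the setting gauge

TASK

Slide the fork of the setting gauge around the threaded rod so that it lies flat on the base plate under the brass collar, with the rod right inside the slot. Then spin the knurled collar down (clockwise from above) until it bears snugly on the steel shoe of the gauge - lightly nipped by feel, never forced - and let go, leaving the gauge standing there under the collar. Leave the paint jar, the castle nut and the plug gauge beside the stand as they are.

Things in the scene. Friction and masses are not known exactly. Their poses are not given: they have to be found in the camera images.
- stand: Grey plate fixed to the table, 80 x 190 x 10 mm, with an upright threaded steel rod, 16 mm in diameter, its top 98 mm above the table. Origin: on the table, on the rod's axis; z up along the rod. The plate reaches 40 mm to either side in x, 45 mm to -y and 145 mm to +y: from the +y side the gauge slides in.
- rod_foot (a point): Point on the rod's axis at the top face of the base plate (10 mm above the table); axes as stand.
- collar: Brass stop collar threaded on the rod, metal and stiff. Origin: on the rod's axis, at its flat underside, z up. Plain shoulder 32 mm in diameter, 20 mm high; above it the knurled head. Clockwise from above drives it down, 20 mm a turn. The thread drags about 0.06 N m, so it stays where left. It starts 36 to 40 mm above the plate. On the gauge, 2 to 20 N is snug, over 35 N is forced.
- collar_head (a point): Centre of the collar's knurled head (44 mm in diameter, 22 mm high), 31 mm above the collar's underside: the place to grip. By feel: once the collar meets the shoe, the resisting torque rises by some 0.005 to 0.01 N m per newton on the gauge; 0.1 N m above free turning (both read at a standstill after small steps) is snug. That comes within 0.1 to 0.3 rad of hand turning.
- gauge: Loose aluminium fork block, 34 mm wide (y), 26 mm high (z), 0.16 to 0.33 kg, from x = -16 to +104 mm. Slot 20 mm wide, open at the -x end, closed end at x = +10 mm. Origin: underside, mid slot, where the rod's axis belongs (up to 6 mm off is fine; with the rod touching the slot's end it is 2 mm off). On the fork is a dark steel shoe, locked at an unknown height, 30 to 33 mm over the underside.
- gauge_grip (a point): Middle of the blue band round the gauge (x = 65 to 95 mm), 80 mm from the origin along x, 15 mm above the underside: take it there by its 34 mm wide sides. The gauge starts flat on the table to the left of the stand, fork towards the stand.
- paint_jar: Bystander: jar of touch-up paint, white cap, 56 mm wide and 66 mm high, standing beside the stand. Origin at its underside.
- nut_0: Bystander: steel castle nut, 25 mm wide and 18 mm high, beside the stand. Origin at its underside.
- plug_gauge: Bystander: plug gauge, a rod with dark grip, 135 mm long and 19 mm wide, lying beside the stand. Origin at its underside.

How it is judged:
By the outcome, as a careful person would: the job done as asked, in the order asked, and still so for the second after the job is handed in, with the robot touching nothing.
It also fails if it takes over 72 s, if anything falls off the work surface, if the arm or the gripper's body presses on something with over 40 N, if the wrist force passes 120 N, or if a joint passes its speed limit or range.

ROBOT

A 6-joint arm with a two-finger parallel gripper is mounted at the origin on a cart in front of the work surface, level with it; the furniture and walls round the work are solid. World frame = base frame: x ahead of the robot, y to its left, z up, the work surface at z = 0. Lengths are in m, angles in degrees, forces in N, time in s.
With the tool pointing down it reaches from about 0.25 to 0.725 m from the base axis. Payload 9.7 kg.
Tool frame: the origin (TCP) lies on the centre line of the jaws, within the pads' length; the fingertips stand tip_reach ahead of it and the grasp point (between the pads) lies 2 mm behind it (tip_reach is the distance from the TCP to the fingertips, in m); z points along the fingers, y is the direction in which the jaws open and shut (so a half turn about z gives the same grasp; the last joint's range is limited). The gripper opens to 85 mm and grips with 20 to 120 N. Pads are 22 mm wide; open, the fingers measure 114 mm over their backs; the gripper's body (76 mm by 85 mm) begins 54 mm behind the grasp point. The pads swing forward as they close: fully open they stand 13 mm farther back than shut.
Start: joints at [0, 4.979, 10.078, 95.1, 0, 90], TCP at [0.55, -0, 0.248] pointing down, gripper open.
Joint ranges: [-179.16, 179.16], [-48.56, 103.87], [-65.8, 70.77], [-126.05, 130.52], [-82.76, 87.17], [-180, 180]. Speed limits (degrees/s): [127.2, 127.2, 147.25, 180, 180, 180].

INTERFACE

Orientations are given as [roll, pitch, yaw] about the fixed x, y, z axes, in that order (R = Rz(yaw) Ry(pitch) Rx(roll)).
In Python, from workcell import get_obs, camera, calibration, job_done, tip_reach gives the robot as it stands.
- The arm moves only by the tool apply_moves, never from a script. Its argument "rows" is a list of rows, each a list of 7 numbers: the shift along the world's x, y, z in mm, then the turn, a rotation vector about the world's x, y, z in degrees, then the closure, from 0 (fully open) to 1 (shut). A call has 1 to 20 rows; each row shifts and turns the commanded pose from where the row before left it; what a row does not reach is not made up. A row lasts 1/8 s, in which the tool goes at most 62.5 mm and 10.7 degrees, less where a joint would pass 70% of its speed; a pose out of reach is approached as far as the arm can. A call with a gripper value outside its range is refused whole. The fingers move at their own pace and stop on an object; "grip_force" is the grip in N (left out, the last holds). Time passes only in rows, so rows that do not move let the fingers close. It gives the time, the measured TCP pose, the force and the opening at its end, in the units of the state.
- get_obs(): the state, without advancing time (a new reading comes with each control period).
- camera(name): name is "scene" or "side" or "wrist"; returns the picture (420x560x3 uint8, red, green, blue); there is no depth.
- calibration(name): a dict with "intrinsics" (3x3 intrinsics, pixels), "T" (4x4, takes a point from camera to world coordinates); the wrist camera has in their place "mount" (4x4, takes a point from camera to tool coordinates, whose origin is the TCP and whose axes are the flange's). Camera axes: x right, y down, z forward; pixel columns grow to the right and rows downward; lengths in m; the calibration is good to about 2 mm. A picture is of the moment at which its call begins: read the wrist's pose just before it. calibration takes no time and is no camera call.
- job_done(): hands the job in, once; it reports no verdict.
The state is a dict: "time": time; "q": joint angles; "qd": joint speeds; "joint_efforts": joint torques, N m; "ee_pos": TCP position; "tcp_rot": TCP orientation; "wrist_force": force on the tool from outside, world axes, zero at the start; "torque": the same for the moment, N m; "opening": finger opening in m.
Only numpy, scipy, OpenCV 4.12 (cv2) and the standard library are available. Lean on these libraries where they do the work, as an engineer would, in place of code of your own. Each camera call takes 0.05 s, during which the arm holds its last target.

## Working session

There is one attempt and no reset: what is moved stays moved. The work goes in short steps, Python scripts to look and compute and a tool call to move; the robot and the scene stay as the last step left them, time stands still between calls to the robot, and variables do not carry over. Pictures are saved under pics/ and viewed, and the job is handed in when it is done.

Besides the shell and the picture viewer there is one more tool, called after ">>>" in YAML: its name, and indented under it one key for each argument. apply_moves: Moves the arm, as the interface text tells. Its arguments: {"type":"object","properties":{"rows":{"type":"array","items":{"type":"array","items":{"type":"number"}}},"grip_force":{"type":"number"}},"required":["rows"]}

```bash
mkdir -p pics; ls; python3 - <<'E'
from workcell import *
import cv2, numpy as np
o=get_obs(); print(o); print(tip_reach)
for n in ["scene","side","wrist"]:
    im=camera(n); cv2.imwrite(f"pics/{n}0.png",cv2.cvtColor(im,cv2.COLOR_RGB2BGR))
    print(n,{k:np.round(v,4).tolist() for k,v in calibration(n).items()})
E
```

```text
pics
{'time': 0.0, 'q': array([-1.38814599e-03,  5.01124507e+00,  1.00341767e+01,  9.50993167e+01,
        7.08487234e-07,  9.00004422e+01]), 'qd': array([-0.06603281,  0.04362916,  0.15013902,  0.00483274,  0.06685188,
        0.05704562]), 'joint_efforts': array([ 7.68234549e-04, -5.20392072e+01,  4.64802504e+01,  1.63646933e-02,
        2.23589603e-05, -6.77332673e-05]), 'ee_pos': array([ 5.49793552e-01, -1.33169292e-05,  2.47579178e-01]), 'tcp_rot': array([-1.79923615e+02, -1.18991026e-07,  8.99981697e+01]), 'wrist_force': array([ 0.06059222, -0.58431007,  0.00667479]), 'torque': array([ 0.03196252,  0.03603564, -0.02640275]), 'opening': 0.08535969834352808}
0.017
scene {'intrinsics': [[405.6285, 0.0, 285.2616], [0.0, 405.6285, 206.4881], [0.0, 0.0, 1.0]], 'T': [[-0.5897, -0.6441, 0.4873, 0.0944], [-0.8076, 0.4627, -0.3656, 0.3641], [0.01, -0.6091, -0.793, 0.7419], [0.0, 0.0, 0.0, 1.0]]}
side {'intrinsics': [[464.5057, 0.0, 274.301], [0.0, 464.5057, 201.0391], [0.0, 0.0, 1.0]], 'T': [[-0.8282, -0.2802, 0.4854, 0.0504], [-0.56, 0.3799, -0.7363, 0.7669], [0.0219, -0.8816, -0.4715, 0.5411], [0.0, 0.0, 0.0, 1.0]]}
wrist {'intrinsics': [[330.5217, 0.0, 278.793], [0.0, 330.5217, 214.3014], [0.0, 0.0, 1.0]], 'mount': [[-0.0, -0.9646, -0.2638, 0.065], [1.0, 0.0001, -0.0005, -0.0002], [0.0005, -0.2638, 0.9646, -0.1264], [0.0, 0.0, 0.0, 1.0]]}
```

View pics/scene0.png

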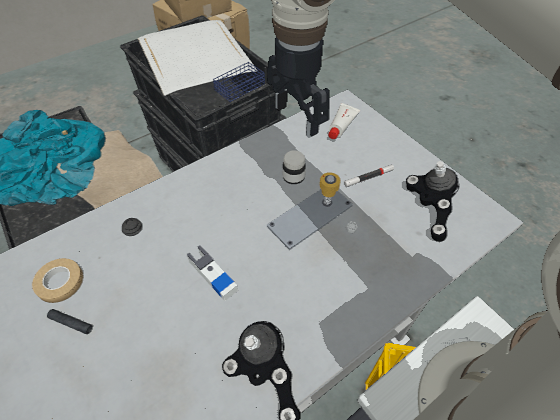

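View pics/side0.png

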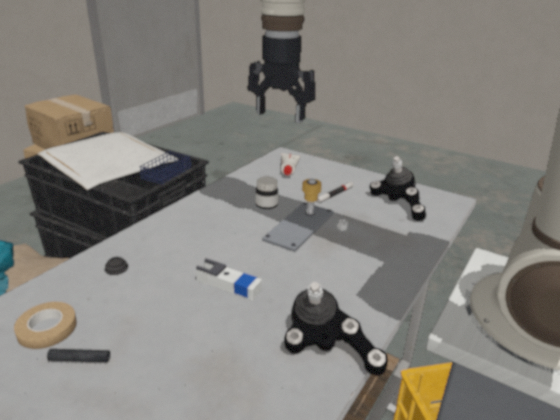

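View pics/wrist0.png

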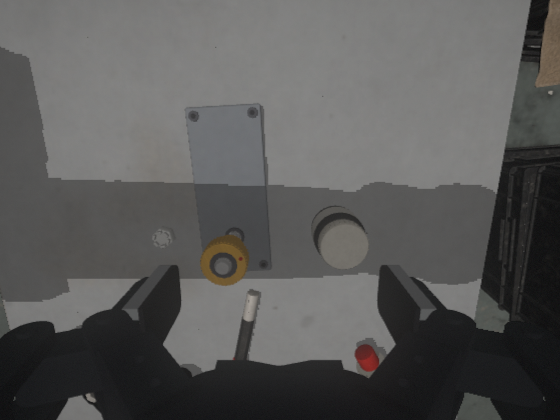

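```bash
cat > h.py <<'E'
import numpy as np, cv2
from workcell import *
from scipy.spatial.transform import Rotation as R
def pose(o):
    T=np.eye(4);T[:3,:3]=R.from_euler('xyz',o['tcp_rot'],degrees=True).as_matrix();T[:3,3]=o['ee_pos'];return T
def cam(n,o=None):
    c=calibration(n)
    if n=='wrist': return c['intrinsics'] if 'intrinsics' in c else None, pose(o)@c['mount']
    return c['intrinsics'],c['T']
def ray(n,uv,o=None):
    K,T=cam(n,o); uv=np.atleast_2d(uv).astype(float)
    d=np.c_[uv,np.ones(len(uv))]@np.linalg.inv(K).T
    return T[:3,3],d@T[:3,:3].T
def onz(n,uv,z,o=None):
    c,d=ray(n,uv,o); return c+d*((z-c[2])/d[:,2])[:,None]
def proj(n,P,o=None):
    K,T=cam(n,o); p=(np.atleast_2d(P)-T[:3,3])@T[:3,:3]; p=p@K.T; return p[:,:2]/p[:,2:]
def tri(l):
    A=np.zeros((3,3));b=np.zeros(3)
    for n,uv,o in l:
        c,d=ray(n,uv,o);d=d[0]/np.linalg.norm(d[0]);M=np.eye(3)-np.outer(d,d);A+=M;b+=M@c
    return np.linalg.solve(A,b)
E
python3 - <<'E'
from h import *
import cv2
def z(n,x,y,w,h,k):
    im=cv2.imread(f"pics/{n}0.png")[y:y+h,x:x+w]
    cv2.imwrite(f"pics/{n}0_z{x}.png",cv2.resize(im,None,fx=k,fy=k,interpolation=cv2.INTER_CUBIC))
z("scene",170,230,90,75,8);z("side",180,250,100,60,8);z("scene",255,160,110,95,7);z("wrist",170,90,140,210,3)
E
```

```text
(no output)
```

View pics/scene0_z170.png

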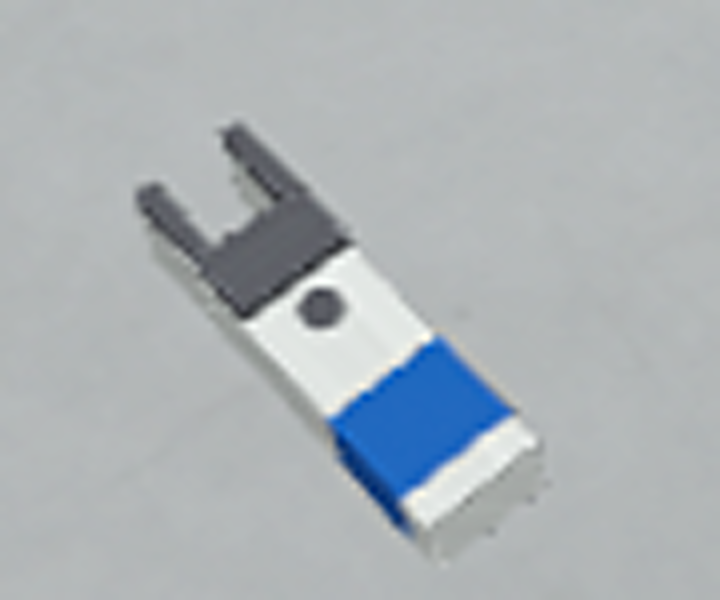

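View pics/side0_z180.png

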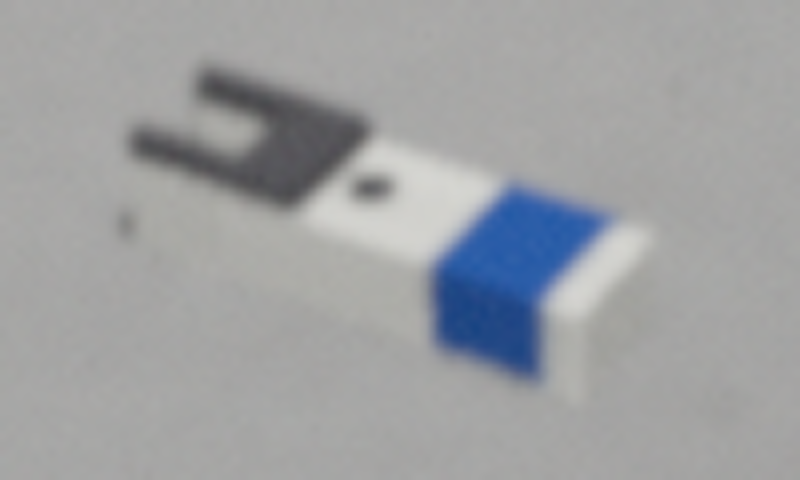

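View pics/scene0_z255.png

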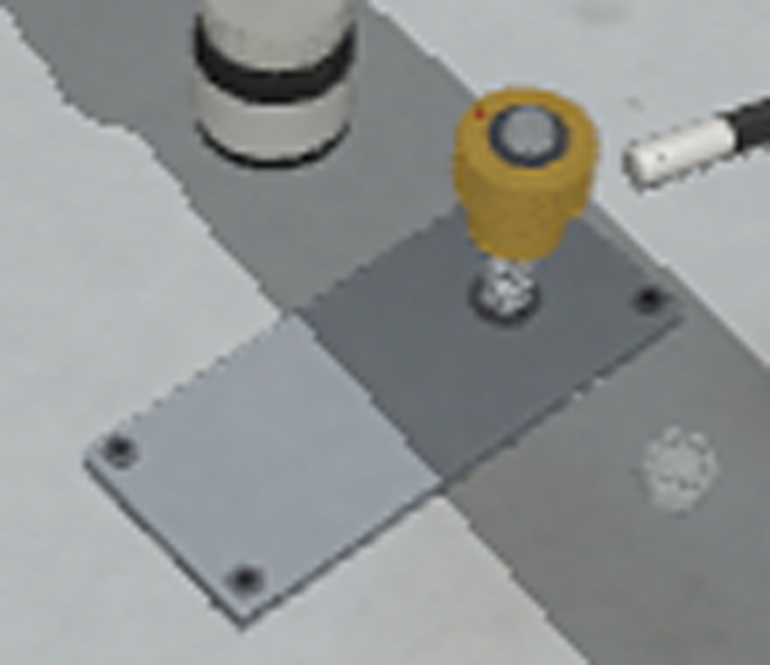

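View pics/wrist0_z170.png

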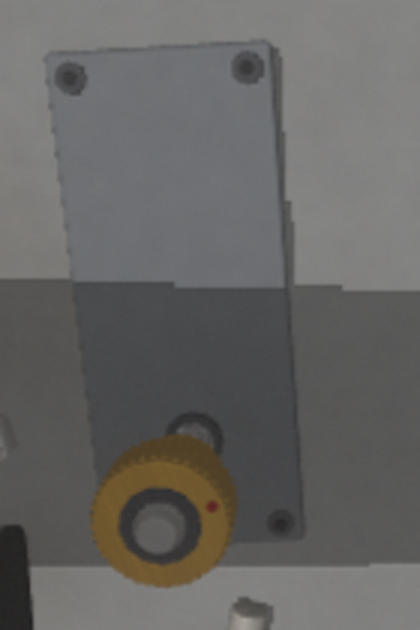

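```bash
python3 - <<'E'
from h import *
np.set_printoptions(precision=4,suppress=True)
o=get_obs()
f=lambda p,k,x,y:(np.array(p,float)+.5)/k-.5+[x,y]
print("plate wrist",onz("wrist",f([[46,52],[268,41],[303,538]],3,170,90),.01,o))
print("plate scene",onz("scene",f([[88,458],[242,620],[680,308]],7,255,160),.01))
print("rodtop w",onz("wrist",f([[160,527]],3,170,90),.098,o),"s",onz("scene",f([[529,130]],7,255,160),.098))
print("rodfoot s",onz("scene",f([[506,297]],7,255,160),.01))
print("rodfoot w",onz("wrist",f([[194,437]],3,170,90),.01,o))
# gauge top z=.026: band corners, end corners; scene
b=[[438,340],[512,412],[400,498],[332,416],[540,440],[428,530]]
P=onz("scene",f(b,8,170,230),.026);print("gauge s",P)
c=[[508,183],[617,213],[540,302],[436,265],[653,236],[585,318]]
Q=onz("side",f(c,8,180,250),.026);print("gauge side",Q)
for X in(P,Q):
    ctr=X[:4].mean(0); d=(X[0]+X[3]-X[1]-X[2])[:2]; print(ctr, "fork dir",np.degrees(np.arctan2(d[1],d[0])))
    d2=(X[3]-X[0]); print(np.degrees(np.arctan2(d2[1],d2[0])),np.linalg.norm(d2))
for n,pts,k,x,y in(("scene",[[235,125],[150,187],[350,243],[243,318]],8,170,230),("side",[[207,68],[133,133],[370,125],[297,207]],8,180,250)):
    print("shoe",n,onz(n,f(pts,k,x,y),.0315))
# masked blue
for n in("scene","side"):
    im=cv2.imread(f"pics/{n}0.png");h=cv2.cvtColor(im,cv2.COLOR_BGR2HSV);m=cv2.inRange(h,(100,120,60),(125,255,255))
    k,l,s,c=cv2.connectedComponentsWithStats(m);print(n,s[1:][s[1:,4]>50].tolist())
E
```

```text
plate wrist [[ 0.4507  0.0821  0.01  ]
 [ 0.5285  0.0858  0.01  ]
 [ 0.5394 -0.1024  0.01  ]]
plate scene [[ 0.526   0.0892  0.01  ]
 [ 0.4499  0.0853  0.01  ]
 [ 0.4621 -0.1021  0.01  ]]
rodtop w [[ 0.4988 -0.0584  0.098 ]] s [[ 0.4958 -0.0547  0.098 ]]
rodfoot s [[ 0.4989 -0.0587  0.01  ]]
rodfoot w [[ 0.4975 -0.06    0.01  ]]
gauge s [[0.4726 0.2282 0.026 ]
 [0.4452 0.2238 0.026 ]
 [0.4415 0.2574 0.026 ]
 [0.4698 0.2598 0.026 ]
 [0.4348 0.2222 0.026 ]
 [0.4304 0.2562 0.026 ]]
gauge side [[0.472  0.225  0.026 ]
 [0.4453 0.2195 0.026 ]
 [0.4404 0.2548 0.026 ]
 [0.4667 0.2579 0.026 ]
 [0.4338 0.2216 0.026 ]
 [0.4292 0.2535 0.026 ]]
[0.4573 0.2423 0.026 ] fork dir 6.929047921101432
95.04888459316736 0.031665936424823134
[0.4561 0.2393 0.026 ] fork dir 9.183114863344052
99.06118021825685 0.033324956100646924
shoe scene [[0.5534 0.2395 0.0315]
 [0.5497 0.2659 0.0315]
 [0.506  0.233  0.0315]
 [0.503  0.265  0.0315]]
shoe side [[0.5519 0.2367 0.0315]
 [0.5485 0.2659 0.0315]
 [0.5066 0.2318 0.0315]
 [0.5002 0.2652 0.0315]]
scene [[211, 272, 23, 24, 256]]
side [[235, 274, 20, 22, 258]]
```

>>> apply_moves:
  rows:
    - [-10, 24, -5, 0, 0, -8, 0]
    - [-10, 24, -5, 0, 0, -8, 0]

```text
time: 0.4
ee_pos: [0.5297, 0.0483, 0.2378]
tcp_rot: [-180.0, 0.0, 73.7]
wrist_force: [-0.2, 0.6, -0.5]
opening: 0.0855
```

```bash
python3 -c "
from workcell import *
o=get_obs();print(o['q'],o['tcp_rot'],o['ee_pos'])"
```

```text
[ 5.21322984e+00  2.30109246e+00  6.09342045e+00  9.38262706e+01
 -1.08613714e-04  1.11521275e+02] [-1.79968464e+02  1.25527597e-02  7.36919585e+01] [0.52969927 0.04832923 0.23779585]
```

>>> apply_moves:
  rows:
    - [-6, 16, 0, 0, 0, 9.5, 0]
    - [-6, 16, 0, 0, 0, 9.5, 0]
    - [-6, 16, 0, 0, 0, 9.5, 0]
    - [-6, 16, 0, 0, 0, 9.5, 0]
    - [-6, 16, 0, 0, 0, 9.5, 0]
    - [-6, 16, 0, 0, 0, 9.5, 0]
    - [-6, 16, 0, 0, 0, 9.5, 0]
    - [-6, 16, 0, 0, 0, 9.5, 0]
    - [-6, 16, 0, 0, 0, 9.5, 0]
    - [-6, 16, 0, 0, 0, 9.5, 0]
    - [-6, 16, 0, 0, 0, 9.5, 0]
    - [-6, 16, 0, 0, 0, 9.5, 0]
    - [0, 0, 0, 0, 0, 0, 0]
    - [0, 0, 0, 0, 0, 0, 0]

```text
time: 2.15
ee_pos: [0.4581, 0.2397, 0.2382]
tcp_rot: [-180.0, -0.0, -172.2]
wrist_force: [-0.7, 0.7, 0.2]
opening: 0.0852
```

```bash
python3 - <<'E'
from h import *
import json
o=get_obs(); im=cv2.cvtColor(camera("wrist"),cv2.COLOR_RGB2BGR); cv2.imwrite("pics/wrist1.png",im)
print(o['q'],o['tcp_rot'],o['ee_pos'],o['time'])
m=cv2.inRange(cv2.cvtColor(im,cv2.COLOR_BGR2HSV),(100,120,40),(125,255,255))
k,l,s,c=cv2.connectedComponentsWithStats(m);print(s[1:][s[1:,4]>50].tolist())
np.savez("o1.npz",tcp_rot=o['tcp_rot'],ee_pos=o['ee_pos'])
E
```

```text
[ 2.76232197e+01  2.50421390e-01  4.04518853e+00  9.38129638e+01
 -9.62460935e-03  1.98071281e+01] [-1.79984779e+02 -1.38588118e-02 -1.72183909e+02] [0.45807198 0.23965986 0.23815248] 2.15
[[264, 176, 33, 27, 888]]
```

View pics/wrist1.png

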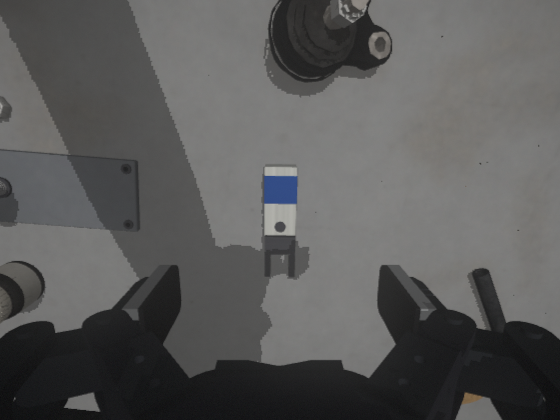

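```bash
python3 - <<'E'
from h import *
im=cv2.imread("pics/wrist1.png")[155:285,250:315]
cv2.imwrite("pics/wrist1_z.png",cv2.resize(im,None,fx=4.6,fy=4.6,interpolation=cv2.INTER_CUBIC)[:598])
im=cv2.imread("pics/wrist1.png");m=cv2.inRange(cv2.cvtColor(im,cv2.COLOR_BGR2HSV),(100,120,40),(125,255,255))
c=max(cv2.findContours(m,0,2)[0],key=cv2.contourArea);r=cv2.minAreaRect(c);print(r,cv2.boxPoints(r))
E
```

```text
((280.0, 189.0), (26.0, 32.0), 90.0) [[264. 176.]
 [296. 176.]
 [296. 202.]
 [264. 202.]]
```

View pics/wrist1_z.png

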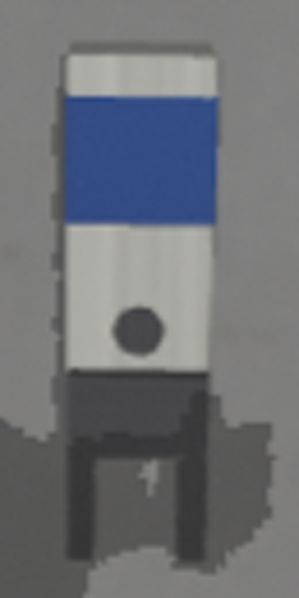

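```bash
python3 - <<'E'
from h import *
np.set_printoptions(precision=4,suppress=True)
o=dict(np.load("o1.npz"))
f=lambda p:(np.array(p,float)+.5)/4.6-.5+[250,155]
P=onz("wrist",f([[65,57],[216,57],[65,97],[216,97],[65,223],[214.5,223],[66,372],[209,372]]),.026,o);print(P)
M=(P[0::2]+P[1::2])/2;print(M)
d=M[3]-M[0];print("fork dir",np.degrees(np.arctan2(d[1],d[0])),"len",np.linalg.norm(d), "band ctr",(M[1]+M[2])/2)
S=onz("wrist",f([[68,560],[206,560]]),.0315,o);print("tips",S,S.mean(0)); d=S.mean(0)-M[0];print(np.degrees(np.arctan2(d[1],d[0])),np.hypot(*d[:2]))
w=P[1::2]-P[0::2];print(np.linalg.norm(w,axis=1),np.degrees(np.arctan2(w[:,1],w[:,0])))
print("tool x axis dir fork",pose(o)[:3,0])
# plate end corners in this image
print("plate", onz("wrist",[[137,161],[138,229]],.01,o))
E
```

```text
[[0.4357 0.2194 0.026 ]
 [0.4311 0.2526 0.026 ]
 [0.4445 0.2205 0.026 ]
 [0.44   0.2539 0.026 ]
 [0.4733 0.2241 0.026 ]
 [0.4686 0.2579 0.026 ]
 [0.5089 0.2288 0.026 ]
 [0.5043 0.262  0.026 ]]
[[0.4334 0.236  0.026 ]
 [0.4423 0.2372 0.026 ]
 [0.4709 0.241  0.026 ]
 [0.5066 0.2454 0.026 ]]
fork dir 7.329339191841825 len 0.0738211562439049 band ctr [0.4566 0.2391 0.026 ]
tips [[0.554  0.2351 0.0315]
 [0.5496 0.2679 0.0315]] [0.5518 0.2515 0.0315]
7.464338496078229 0.11939807207775775
[0.0335 0.0338 0.0342 0.0336] [97.8155 97.8157 97.8165 97.8175]
tool x axis dir fork [-0.9907 -0.136   0.0002]
plate [[0.4498 0.0844 0.01  ]
 [0.5261 0.0873 0.01  ]]
```

>>> apply_moves:
  rows:
    - [-1, -0.6, -50, 0, 0, -0.4, 0]
    - [0, 0, -50, 0, 0, 0, 0]
    - [0, 0, -50, 0, 0, 0, 0]
    - [0, 0, -40, 0, 0, 0, 0]
    - [0, 0, -20, 0, 0, 0, 0]
    - [0, 0, -7, 0, 0, 0, 0]
    - [0, 0, 0, 0, 0, 0, 0]
    - [0, 0, 0, 0, 0, 0, 0]
  grip_force: 50

```text
time: 3.2
ee_pos: [0.4577, 0.2396, 0.0225]
tcp_rot: [180.0, 0.1, -172.4]
wrist_force: [0.1, -0.4, 0.1]
opening: 0.0857
```

>>> apply_moves:
  rows:
    - [0, 0, 0, 0, 0, 0, 1]
    - [0, 0, 0, 0, 0, 0, 1]
    - [0, 0, 0, 0, 0, 0, 1]
    - [0, 0, 0, 0, 0, 0, 1]
    - [0, 0, 0, 0, 0, 0, 1]
    - [0, 0, 0, 0, 0, 0, 1]
  grip_force: 50

```text
time: 3.95
ee_pos: [0.4572, 0.2396, 0.0218]
tcp_rot: [180.0, 0.0, -172.4]
wrist_force: [-0.6, 0.5, 5.3]
opening: 0.033
```

>>> apply_moves:
  rows:
    - [0, 0, 20, 0, 0, 0, 1]
    - [0, 0, 30, 0, 0, 0, 1]
    - [0, 0, 20, 0, 0, 0, 1]
    - [3, -15, 0, 0, 0, -9.4, 1]
    - [3, -15, 0, 0, 0, -9.4, 1]
    - [3, -15, 0, 0, 0, -9.4, 1]
    - [3, -15, 0, 0, 0, -9.4, 1]
    - [3, -15, 0, 0, 0, -9.4, 1]
    - [3, -15, 0, 0, 0, -9.4, 1]
    - [3, -15, 0, 0, 0, -9.4, 1]
    - [3, -15, 0, 0, 0, -9.4, 1]
    - [3, -15, 0, 0, 0, -9.4, 1]
    - [4, -13, 0, 0, 0, -9.4, 1]
    - [0, 0, 0, 0, 0, 0, 1]
    - [0, 0, 0, 0, 0, 0, 1]

```text
time: 5.82
ee_pos: [0.4877, 0.0916, 0.0909]
tcp_rot: [-180.0, -0.0, 93.8]
wrist_force: [-1.3, 0.4, -2.0]
opening: 0.0333
```

```bash
python3 - <<'E'
from h import *
o=get_obs();print(o['ee_pos'],o['tcp_rot'],o['wrist_force'],o['torque'],o['opening'])
np.savez("o2.npz",tcp_rot=o['tcp_rot'],ee_pos=o['ee_pos'])
for n in["scene","side","wrist"]:
    cv2.imwrite(f"pics/{n}2.png",cv2.cvtColor(camera(n),cv2.COLOR_RGB2BGR))
im=cv2.imread("pics/scene2.png")[140:260,220:380];cv2.imwrite("pics/scene2_z.png",cv2.resize(im,None,fx=5,fy=5,interpolation=cv2.INTER_CUBIC))
im=cv2.imread("pics/side2.png")[140:260,220:380];cv2.imwrite("pics/side2_z.png",cv2.resize(im,None,fx=5,fy=5,interpolation=cv2.INTER_CUBIC))
E
```

```text
[0.48767553 0.09164276 0.09087782] [-1.79952804e+02 -5.93329534e-03  9.37940026e+01] [-1.25665133  0.41091608 -2.00131828] [ 0.14534668 -0.0203651  -0.03019491] 0.03328321643728715
```

View pics/scene2_z.png

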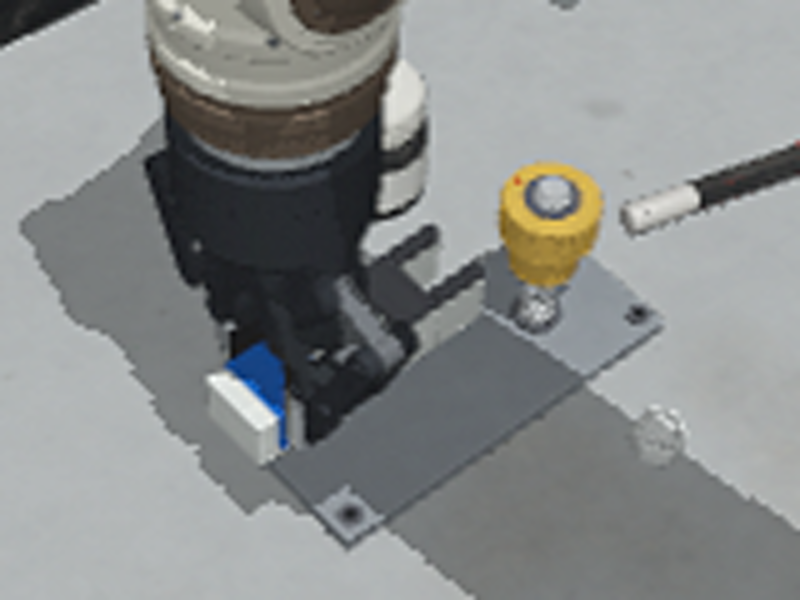

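View pics/side2_z.png

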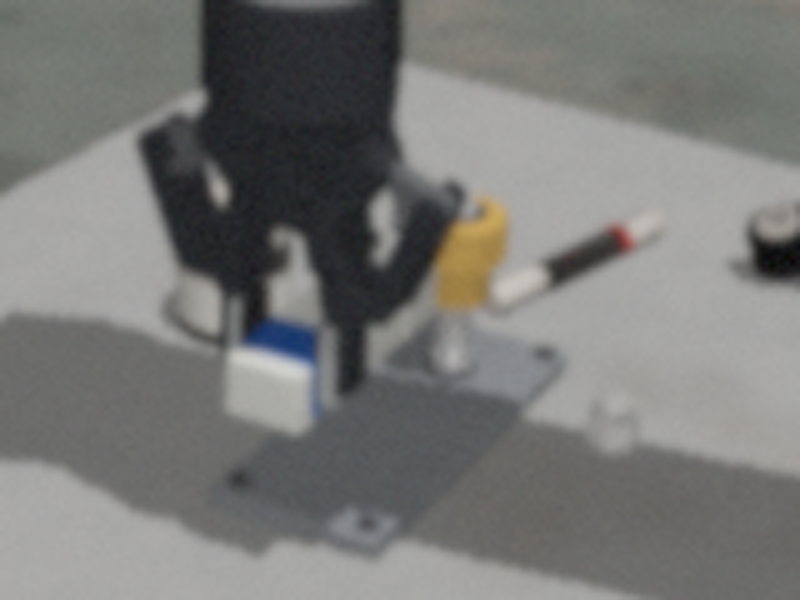

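View pics/wrist2.png

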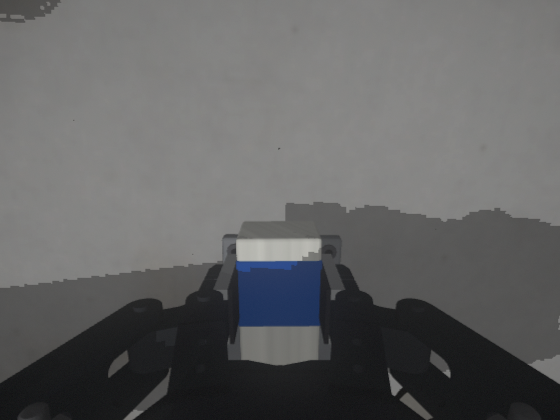

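```bash
python3 - <<'E'
from h import *
np.set_printoptions(precision=4,suppress=True)
f=lambda p:(np.array(p,float)+.5)/5-.5+[220,140]
# outer tip corners of shoe : near tip (480,264) right; far tip (433,228)
P=onz("scene",f([[483,266],[436,229]]),.1005);print(P,P.mean(0))
print("rod top",onz("scene",f([[556,192]]),.098),"foot",onz("scene",f([[537,312]]),.012))
# predicted tip corners
T=pose(dict(np.load("o2.npz")))
for y in(.017,-.017):
    p=T@np.array([-.096,y,-(.1005-.0909),1]);print(p[:3],(proj("scene",p[:3])-[220,140]+.5)*5-.5)
r=np.array([.4975,-.0585,.098]);print((proj("scene",r)-[220,140]+.5)*5-.5)
# jar
im=cv2.imread("pics/wrist0.png");o={'ee_pos':np.array([.5498,0,.2476]),'tcp_rot':np.array([-179.92,0,90])}
print("jar",onz("wrist",[[343,244]],.066,o),"nut",onz("wrist",[[163,238]],.018,o),"plug end",onz("wrist",[[253,293]],.01,o))
# collar height: head top and underside from wrist0
E
```

```text
[[ 0.4801 -0.004   0.1005]
 [ 0.5071 -0.0006  0.1005]] [ 0.4936 -0.0023  0.1005]
rod top [[ 0.4953 -0.0561  0.098 ]] foot [[ 0.4976 -0.0578  0.012 ]]
[ 0.511  -0.003   0.1005] [[434.7618 220.6527]]
[ 0.4771 -0.0053  0.1005] [[490.0886 269.2917]]
[[556.9735 186.2735]]
jar [[ 0.6126 -0.0496  0.066 ]] nut [[ 0.417  -0.0604  0.018 ]] plug end [[ 0.5174 -0.1342  0.01  ]]
```

>>> apply_moves:
  rows:
    - [0, 0, -30, 0, 0, 0, 1]
    - [0, 0, -18, 0, 0, 0, 1]
    - [0, 0, -6, 0, 0, 0, 1]
    - [0, 0, -1, 0, 0, 0, 1]
    - [0, 0, 0, 0, 0, 0, 1]
    - [0, 0, 0, 0, 0, 0, 1]

```text
time: 6.72
ee_pos: [0.4884, 0.0915, 0.037]
tcp_rot: [179.9, -0.0, 93.6]
wrist_force: [0.8, 1.5, -2.7]
opening: 0.0333
```

```bash
cat > snap.py <<'E'
import sys
from h import *
t=sys.argv[1]; o=get_obs();print(o['time'],o['ee_pos'].round(4),o['tcp_rot'].round(2),o['wrist_force'].round(1),o['torque'].round(3),o['opening'].round(4))
np.savez(f"o{t}.npz",tcp_rot=o['tcp_rot'],ee_pos=o['ee_pos'])
for a in sys.argv[2:]:
    n,x,y,w,h,k=a.split(',');x,y,w,h,k=map(int,(x,y,w,h,k))
    im=cv2.cvtColor(camera(n),cv2.COLOR_RGB2BGR);cv2.imwrite(f"pics/{n}{t}.png",im)
    cv2.imwrite(f"pics/{n}{t}_z.png",cv2.resize(im[y:y+h,x:x+w],None,fx=k,fy=k,interpolation=cv2.INTER_CUBIC))
E
python3 snap.py 3 scene,255,160,110,85,7 side,240,150,110,85,7
```

```text
Traceback (most recent call last):
  File "snap.py", line 3, in <module>
    t=sys.argv[1]; o=get_obs();print(o['time'],o['ee_pos'].round(4),o['tcp_rot'].round(2),o['wrist_force'].round(1),o['torque'].round(3),o['opening'].round(4))
                                                                                                                                         ^^^^^^^^^^^^^^^^^^
AttributeError: 'float' object has no attribute 'round'
```

```bash
sed -i "s/o\['opening'\].round(4)/round(o['opening'],4)/" snap.py; python3 snap.py 3 scene,255,160,110,85,7 side,240,150,110,85,7
```

```text
6.725 [0.4884 0.0915 0.037 ] [ 1.7994e+02 -1.0000e-02  9.3600e+01] [ 0.8  1.5 -2.7] [ 0.07   0.049 -0.039] 0.0333
```

View pics/scene3_z.png

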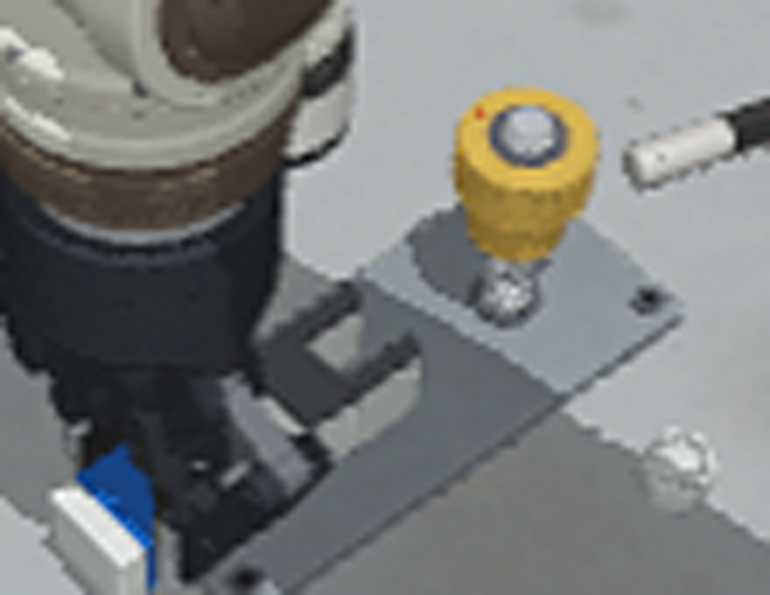

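View pics/side3_z.png

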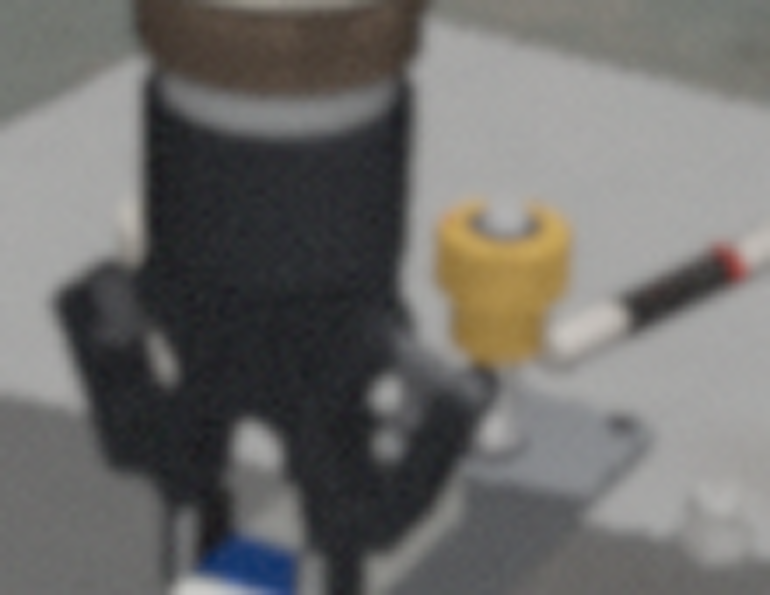

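```bash
python3 - <<'E'
from h import *
np.set_printoptions(precision=4,suppress=True)
f=lambda p:(np.array(p,float)+.5)/7-.5+[255,160]
P=onz("scene",f([[352,282],[362,296],[400,340],[419,348]]),.0467);print(P,P[[0,3]].mean(0),P[1:3].mean(0))
m=P.mean(0); k=np.tan(np.radians(3.6))
yr=-.0585; print("fork line x at rod",m[0]+(m[1]-yr)*k)
# rod foot collar ring center z=.01~ ; collar shoulder bottom
print("rod foot",onz("scene",f([[506,297]]),.011))
o=dict(np.load("o3.npz"));T=pose(o)
pr=[T@np.array([-.096,y,-(.0467-.037),1]) for y in(.017,.010,-.010,-.017)]
print((proj("scene",np.array(pr)[:,:3])-[255,160]+.5)*7-.5)
for x in (.496,.4975,.499): print((proj("scene",[[x,-.0585,.098],[x,-.0585,.01]])-[255,160]+.5)*7-.5)
# collar underside height: shoulder bottom edge lowest px (520,260) => front point of circle
for z in (.046,.048,.05): 
    a=np.linspace(0,2*np.pi,73);c=np.c_[.4975+.016*np.cos(a),-.0585+.016*np.sin(a),0*a+z]
    q=(proj("scene",c)-[255,160]+.5)*7-.5; print(z,q[:,1].max(), q[:,0].min(),q[:,0].max())
E
```

```text
[[ 0.5114 -0.0021  0.0467]
 [ 0.5051 -0.0012  0.0467]
 [ 0.4847 -0.0001  0.0467]
 [ 0.4789 -0.003   0.0467]] [ 0.4951 -0.0025  0.0467] [ 0.4949 -0.0007  0.0467]
fork line x at rod 0.4985857065773082
rod foot [[ 0.4983 -0.0581  0.011 ]]
[[354.8316 280.209 ]
 [369.6894 293.8212]
 [412.7451 333.2676]
 [428.0302 347.2712]]
[[538.1521 123.9934]
 [511.2283 302.8705]]
[[534.9629 120.9829]
 [508.2991 299.9452]]
[[531.7791 117.9776]
 [505.3746 297.0245]]
0.046 269.34483691461503 468.3557857071455 569.1210760506324
0.048 265.3595248172936 468.8645249185268 569.8078493154915
0.05 261.36000719488203 469.37505682080484 570.4970454830458
```

>>> apply_moves:
  rows:
    - [0, 0, -2.5, 0, 0, 0, 1]
    - [0.6, -10, 0, 0, 0, 0, 1]
    - [0.6, -10, 0, 0, 0, 0, 1]
    - [0.6, -10, 0, 0, 0, 0, 1]
    - [0.5, -8, 0, 0, 0, 0, 1]
    - [0, 0, 0, 0, 0, 0, 1]
    - [0, 0, 0, 0, 0, 0, 1]

```text
time: 7.7
ee_pos: [0.4903, 0.0534, 0.0338]
tcp_rot: [180.0, -0.0, 93.6]
wrist_force: [1.1, 0.2, -2.8]
opening: 0.0332
```

```bash
python3 snap.py 4 scene,255,160,110,85,7
```

```text
7.7 [0.4903 0.0534 0.0338] [ 1.800e+02 -1.000e-02  9.359e+01] [ 1.1  0.2 -2.8] [0.121 0.001 0.066] 0.0332
```

View pics/scene4_z.png

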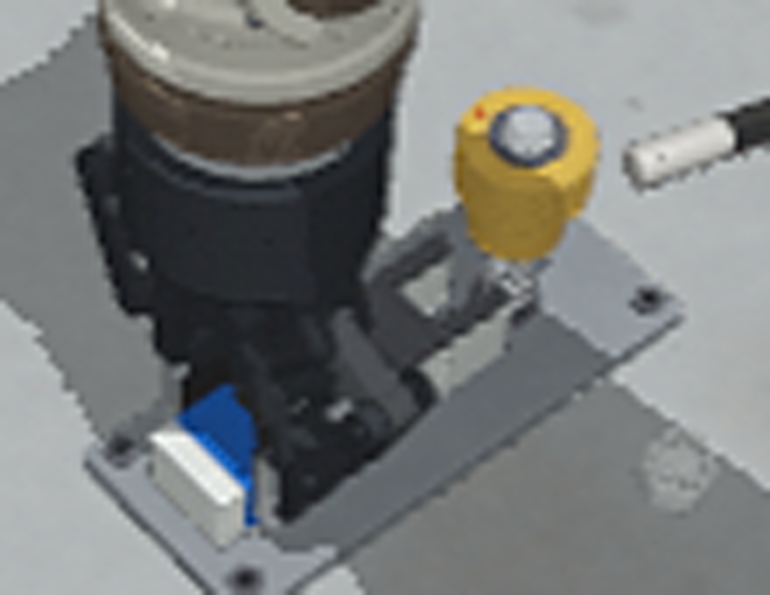

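>>> apply_moves:
  rows:
    - [0.4, -6, 0, 0, 0, 0, 1]
    - [0.4, -6, 0, 0, 0, 0, 1]
    - [0.4, -6, 0, 0, 0, 0, 1]
    - [0, 0, 0, 0, 0, 0, 1]

```text
time: 8.25
ee_pos: [0.4915, 0.0349, 0.0338]
tcp_rot: [-180.0, 0.0, 93.6]
wrist_force: [-0.0, -0.4, -2.3]
opening: 0.0327
```

```bash
python3 snap.py 5 scene,255,160,110,85,7
```

```text
8.25 [0.4915 0.0349 0.0338] [-180.      0.     93.56] [-0.  -0.4 -2.3] [ 0.147 -0.043 -0.041] 0.0327
```

View pics/scene5_z.png

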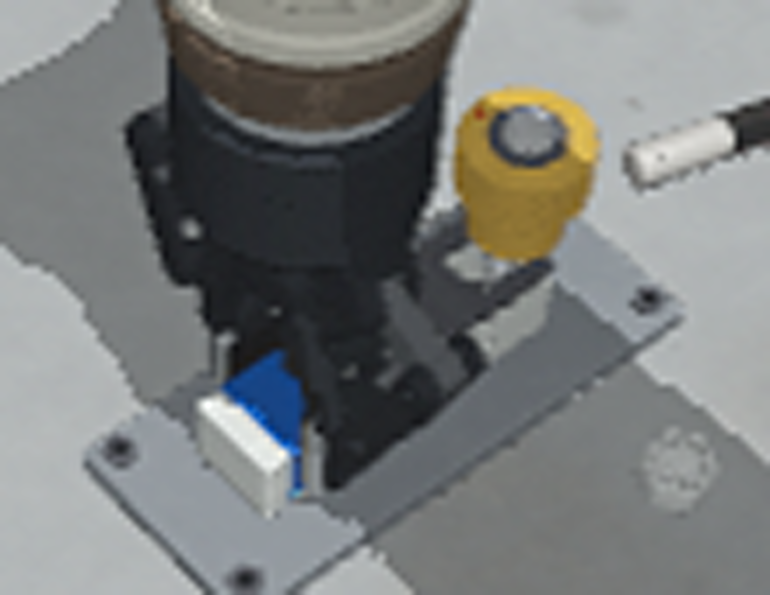

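>>> apply_moves:
  rows:
    - [0.3, -5, 0, 0, 0, 0, 1]
    - [0.3, -5, 0, 0, 0, 0, 1]
    - [0.2, -3, 0, 0, 0, 0, 1]
    - [0, 0, 0, 0, 0, 0, 1]
    - [0, 0, 0, 0, 0, 0, 1]

```text
time: 8.93
ee_pos: [0.4923, 0.0224, 0.0338]
tcp_rot: [-180.0, -0.0, 93.6]
wrist_force: [-0.4, 0.2, -3.2]
opening: 0.0327
```

```bash
python3 snap.py 6 scene,255,160,110,85,7 side,240,150,110,85,7
```

```text
8.925 [0.4923 0.0224 0.0338] [-180.    -0.    93.6] [-0.4  0.2 -3.2] [ 0.121  0.002 -0.035] 0.0327
```

View pics/scene6_z.png

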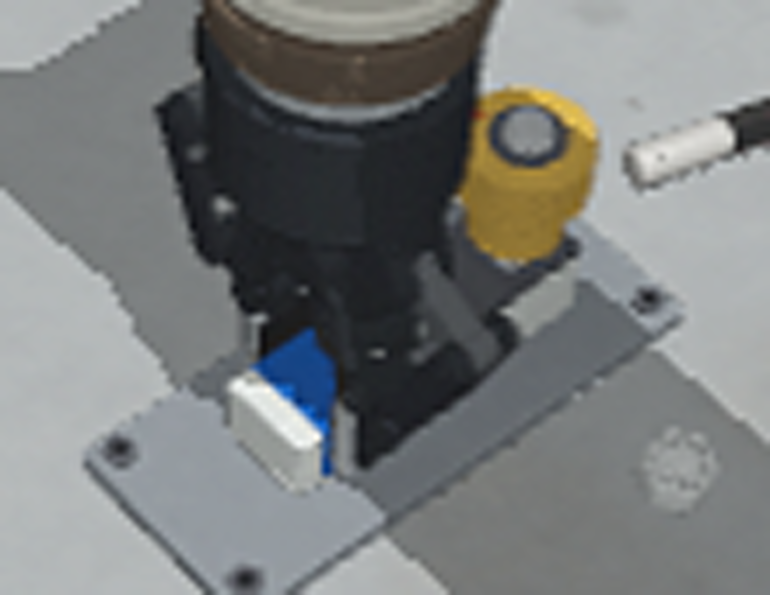

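View pics/side6_z.png

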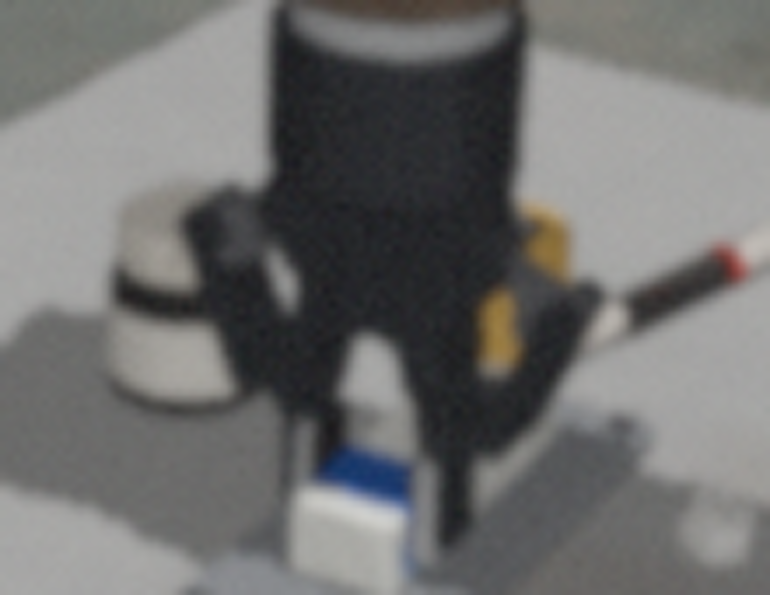

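>>> apply_moves:
  rows:
    - [0, 0, -1, 0, 0, 0, 1]
    - [0, 0, -0.5, 0, 0, 0, 1]
    - [0, 0, 0, 0, 0, 0, 1]
    - [0, 0, 0, 0, 0, 0, 1]

```text
time: 9.52
ee_pos: [0.4923, 0.0224, 0.0323]
tcp_rot: [-180.0, -0.0, 93.6]
wrist_force: [0.9, 0.0, -2.8]
opening: 0.0326
```

>>> apply_moves:
  rows:
    - [0, 0, -0.4, 0, 0, 0, 1]
    - [0, 0, -0.3, 0, 0, 0, 1]
    - [0, 0, 0, 0, 0, 0, 1]
    - [0, 0, 0, 0, 0, 0, 1]

```text
time: 10.02
ee_pos: [0.4923, 0.0224, 0.0318]
tcp_rot: [180.0, -0.0, 93.6]
wrist_force: [-1.1, 0.3, 1.2]
opening: 0.0329
```

>>> apply_moves:
  rows:
    - [0, 0, 0, 0, 0, 0, 0]
    - [0, 0, 0, 0, 0, 0, 0]
    - [0, 0, 0, 0, 0, 0, 0]
    - [0, 0, 0, 0, 0, 0, 0]
    - [0, 0, 20, 0, 0, 0, 0]
    - [0, 0, 40, 0, 0, 0, 0]
    - [0, 0, 50, 0, 0, 0, 0]
    - [3, -10, 50, 0, 0, 0, 0]
    - [3, -12, 50, 0, 0, 0, 0]
    - [0, 0, 6, 0, 0, 0, 0]
    - [0, 0, 0, 0, 0, 0, 0]

```text
time: 11.4
ee_pos: [0.4984, 0.0004, 0.2472]
tcp_rot: [180.0, -0.0, 93.6]
wrist_force: [0.2, -0.0, -0.7]
opening: 0.0855
```

```bash
python3 snap.py 7 wrist,200,90,160,210,3 scene,255,160,110,85,7
```

```text
11.4 [4.984e-01 4.000e-04 2.472e-01] [180.    -0.    93.59] [ 0.2 -0.  -0.7] [ 0.018  0.068 -0.001] 0.0855
```

View pics/wrist7_z.png

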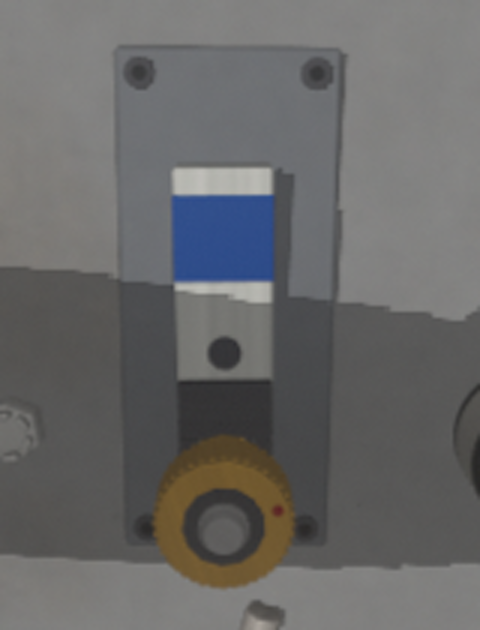

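View pics/scene7_z.png

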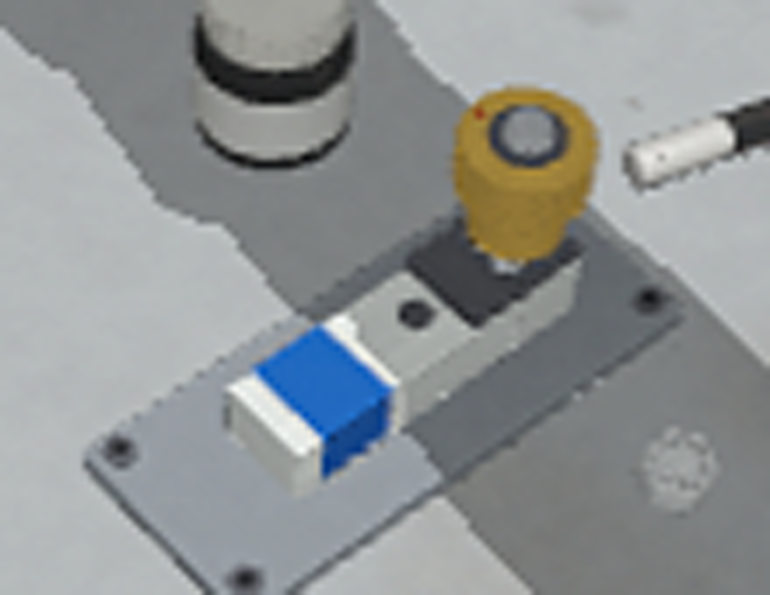

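```bash
python3 - <<'E'
from h import *
np.set_printoptions(precision=4,suppress=True)
o=dict(np.load("o7.npz"));f=lambda p:(np.array(p,float)+.5)/3-.5+[200,90]
r=onz("wrist",f([[223,528]]),.098,o)[0];print("rod",r)
E=onz("wrist",f([[173,169],[272,168]]),.036,o);e=E.mean(0);S=onz("wrist",f([[178,381],[272,381]]),.036,o);print(E,S)
d=e-S.mean(0);print("axis",np.degrees(np.arctan2(d[1],d[0])),np.linalg.norm(d)); u=d[:2]/np.linalg.norm(d[:2]);v=(r-e)[:2];print("rod in gauge x",104+1000*v@u,"y",1000*(u[0]*v[1]-u[1]*v[0]))
for z in(.088,.09,.092):print("head top centre",z,onz("wrist",f([[225,518]]),z,o))
# head top width px 155..294
a=onz("wrist",f([[154,514],[296,514]]),.09,o);print(np.linalg.norm(a[1]-a[0]),a.mean(0))
E
```

```text
rod [ 0.4973 -0.0582  0.098 ]
[[0.4737 0.0426 0.036 ]
 [0.5067 0.045  0.036 ]] [[ 0.4788 -0.0308  0.036 ]
 [ 0.512  -0.0287  0.036 ]]
axis 94.04807064190395 0.07374581701135921
rod in gauge x 1.7290949572361143 y 0.14967360405257912
head top centre 0.088 [[ 0.4978 -0.0593  0.088 ]]
head top centre 0.09 [[ 0.4978 -0.0584  0.09  ]]
head top centre 0.092 [[ 0.4978 -0.0575  0.092 ]]
0.043802542186301564 [ 0.4977 -0.0571  0.09  ]
```

>>> apply_moves:
  rows:
    - [-0.9, -4.6, 0, 0, 0, 10, 0]
    - [0, -5, 0, 0, 0, 10, 0]
    - [0, -5, 0, 0, 0, 10, 0]
    - [0, -5, 0, 0, 0, 10, 0]
    - [0, -5, 0, 0, 0, 10, 0]
    - [0, -5, 0, 0, 0, 10, 0]
    - [0, -5, 0, 0, 0, 10, 0]
    - [0, -5, 0, 0, 0, 10, 0]
    - [0, -5, 0, 0, 0, 10, 0]
    - [0, -5, 0, 0, 0, 10, 0]
    - [0, -5, 0, 0, 0, 10, 0]
    - [0, -4, 0, 0, 0, 10, 0]
    - [0, 0, -50, 0, 0, 0, 0]
    - [0, 0, -40, 0, 0, 0, 0]
    - [0, 0, 0, 0, 0, 0, 0]
    - [0, 0, 0, 0, 0, 0, 0]

```text
time: 13.5
ee_pos: [0.4976, -0.0581, 0.1586]
tcp_rot: [-180.0, 0.0, -146.4]
wrist_force: [-0.2, 0.2, 0.7]
opening: 0.0851
```

```bash
python3 snap.py 8 ; python3 -c "
from workcell import *
print(get_obs()['q'])"
```

```text
13.5 [ 0.4976 -0.0581  0.1586] [-1.7998e+02  2.0000e-02 -1.4639e+02] [-0.2  0.2  0.7] [ 0.026 -0.015 -0.001] 0.0851
[-6.65852261e+00 -2.63064500e+00 -7.57362295e+00  8.50238229e+01
 -9.54001052e-04 -4.02694577e+01]
```

>>> apply_moves:
  rows:
    - [0, 0, -40, 0, 0, 0, 0]
    - [0, 0, -30, 0, 0, 0, 0]
    - [0, 0, -9.5, 0, 0, 0, 0]
    - [0, 0, 0, 0, 0, 0, 0]
    - [0, 0, 0, 0, 0, 0, 0]
  grip_force: 25

```text
time: 14.12
ee_pos: [0.4984, -0.0583, 0.0799]
tcp_rot: [-179.9, 0.1, -146.4]
wrist_force: [0.0, 0.2, 0.9]
opening: 0.0853
```

```bash
python3 snap.py 9 scene,255,160,110,85,7
```

```text
14.125 [ 0.4984 -0.0583  0.0799] [-1.7991e+02  1.1000e-01 -1.4640e+02] [0.  0.2 0.9] [ 0.072 -0.027  0.024] 0.0853
```

View pics/scene9_z.png

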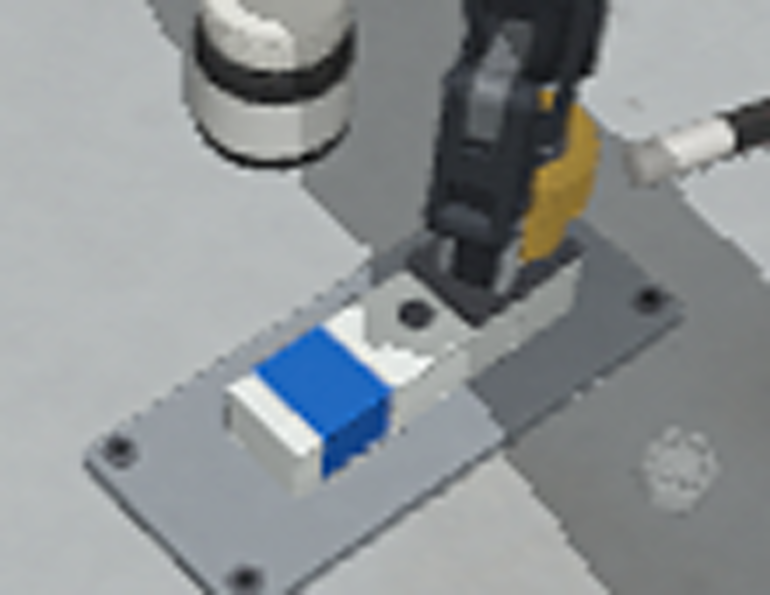

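>>> apply_moves:
  rows:
    - [0, 0, 0, 0, 0, 0, 1]
    - [0, 0, 0, 0, 0, 0, 1]
    - [0, 0, 0, 0, 0, 0, 1]
    - [0, 0, 0, 0, 0, 0, 1]
    - [0, 0, 0, 0, 0, 0, 1]
    - [0, 0, 0, 0, 0, 0, 1]
  grip_force: 25

```text
time: 14.92
ee_pos: [0.4979, -0.0586, 0.0787]
tcp_rot: [-179.9, 0.0, -146.4]
wrist_force: [0.7, -3.5, 5.7]
opening: 0.0431
```

```bash
python3 snap.py 10
```

```text
14.925 [ 0.4979 -0.0586  0.0787] [-1.7991e+02  4.0000e-02 -1.4642e+02] [ 0.7 -3.5  5.7] [-0.799 -0.113 -0.048] 0.0431
```

>>> apply_moves:
  rows:
    - [0.3, -0.4, 0.5, 0, 0, 0, 1]
    - [0, 0, -0.44, 0, 0, -8, 1]
    - [0, 0, -0.44, 0, 0, -8, 1]
    - [0, 0, -0.45, 0, 0, -8, 1]
    - [0, 0, -0.45, 0, 0, -8, 1]
    - [0, 0, -0.44, 0, 0, -8, 1]
    - [0, 0, -0.45, 0, 0, -8, 1]
    - [0, 0, 0, 0, 0, 0, 1]
    - [0, 0, 0, 0, 0, 0, 1]

```text
time: 16.05
ee_pos: [0.4979, -0.0586, 0.0761]
tcp_rot: [180.0, 0.0, 165.8]
wrist_force: [1.3, -2.9, 4.5]
opening: 0.0434
```

```bash
cat > tq.py <<'E'
from h import *
import sys
n=int(sys.argv[1]) if len(sys.argv)>1 else 8
F=[];Q=[];J=[]
for i in range(n):
    o=get_obs();F.append(o['wrist_force']);Q.append(o['torque']);J.append(o['joint_efforts'][5]);im=camera("scene")
F=np.array(F);Q=np.array(Q);o=get_obs()
print('t',o['time'],o['ee_pos'].round(4),o['tcp_rot'].round(2),'F',F.mean(0).round(2),'T',Q.mean(0).round(3),'sd',Q[:,2].std().round(3),'j6',np.mean(J).round(4),'q6',o['q'][5].round(1),'op',round(o['opening'],4))
if len(sys.argv)>2: cv2.imwrite(f"pics/{sys.argv[2]}.png",cv2.resize(cv2.cvtColor(im,cv2.COLOR_RGB2BGR)[160:245,255:365],None,fx=7,fy=7,interpolation=cv2.INTER_CUBIC))
E
python3 tq.py 8 s11
```

```text
t 16.45 [ 0.4979 -0.0586  0.0761] [1.8000e+02 3.0000e-02 1.6563e+02] F [ 1.77 -2.79  4.71] T [-0.458 -0.383 -0.005] sd 0.029 j6 -0.0291 q6 7.7 op 0.043
```

View pics/s11.png

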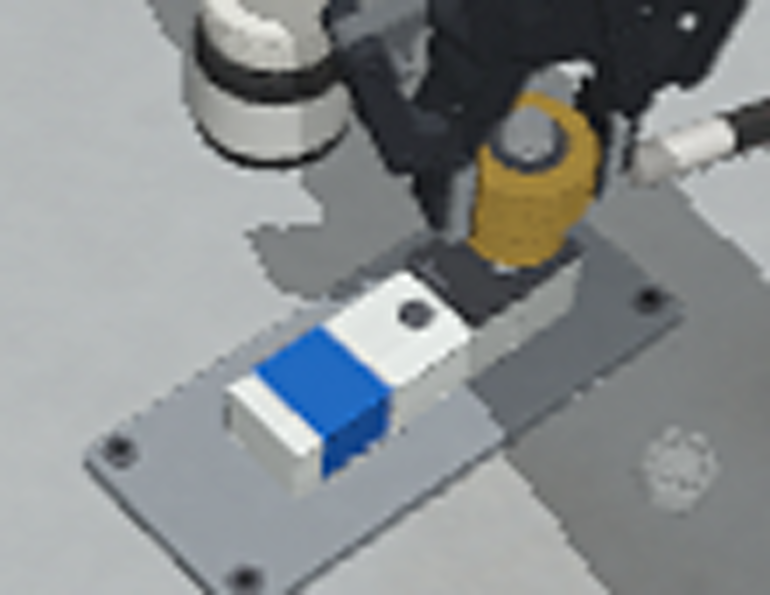

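>>> apply_moves:
  rows:
    - [0.2, -0.3, 0.5, 0, 0, 0, 1]
    - [0, 0, -0.44, 0, 0, -8, 1]
    - [0, 0, -0.44, 0, 0, -8, 1]
    - [0, 0, -0.45, 0, 0, -8, 1]
    - [0, 0, -0.45, 0, 0, -8, 1]
    - [0, 0, -0.44, 0, 0, -8, 1]
    - [0, 0, -0.17, 0, 0, -3, 1]
    - [0, 0, 0, 0, 0, 0, 1]
    - [0, 0, 0, 0, 0, 0, 1]

```text
time: 17.58
ee_pos: [0.498, -0.0587, 0.0738]
tcp_rot: [180.0, -0.0, 122.7]
wrist_force: [4.1, -0.4, 0.5]
opening: 0.0429
```

```bash
python3 tq.py 10 s12
```

```text
t 18.075 [ 0.498  -0.0587  0.0739] [ 1.7998e+02 -1.0000e-02  1.2263e+02] F [ 5.05  0.11 -0.42] T [ 0.159 -1.168 -0.041] sd 0.019 j6 -0.0424 q6 50.6 op 0.0432
```

View pics/s12.png

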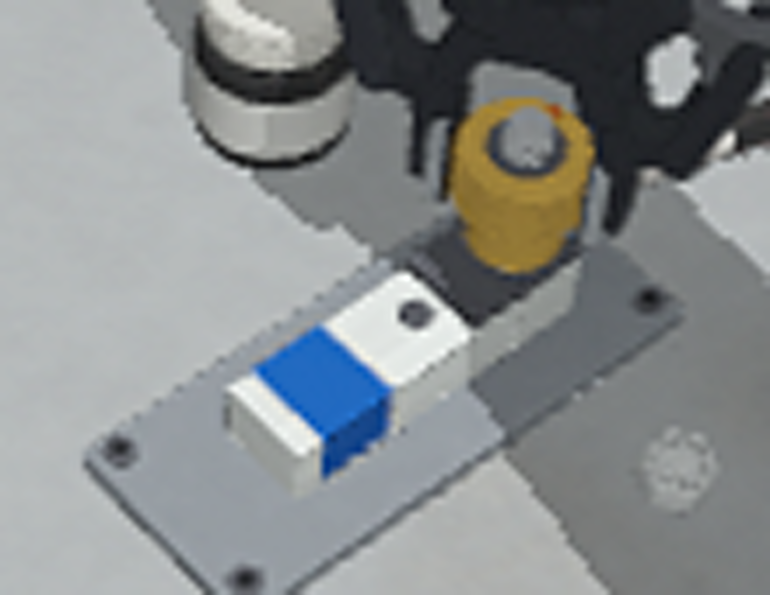

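>>> apply_moves:
  rows:
    - [0.6, 0, 0, 0, 0, 0, 1]
    - [0, 0, -0.17, 0, 0, -3, 1]
    - [0, 0, -0.17, 0, 0, -3, 1]
    - [0, 0, 0, 0, 0, 0, 1]
    - [0, 0, 0, 0, 0, 0, 1]

```text
time: 18.7
ee_pos: [0.4981, -0.0588, 0.0735]
tcp_rot: [-180.0, -0.0, 116.7]
wrist_force: [1.3, 1.4, 0.7]
opening: 0.0431
```

```bash
python3 tq.py 8
```

```text
t 19.1 [ 0.4982 -0.0588  0.0735] [-1.7996e+02 -3.0000e-02  1.1661e+02] F [0.07 1.05 0.2 ] T [ 0.309 -0.178 -0.047] sd 0.032 j6 -0.0437 q6 56.7 op 0.043
```

>>> apply_moves:
  rows:
    - [0, 0, -0.11, 0, 0, -2, 1]
    - [0, 0, 0, 0, 0, 0, 1]

```text
time: 19.35
ee_pos: [0.4982, -0.0588, 0.0734]
tcp_rot: [-180.0, -0.0, 114.6]
wrist_force: [-1.9, 1.5, -0.1]
opening: 0.0432
```

```bash
python3 tq.py 8
```

```text
t 19.75 [ 0.4982 -0.0589  0.0734] [-1.7997e+02 -2.0000e-02  1.1460e+02] F [-2.16  1.37 -0.13] T [ 0.375  0.364 -0.083] sd 0.039 j6 -0.0094 q6 58.7 op 0.0433
```

>>> apply_moves:
  rows:
    - [-0.2, 0.1, -0.28, 0, 0, -5, 1]
    - [0, 0, -0.28, 0, 0, -5, 1]
    - [0, 0, -0.11, 0, 0, -2, 1]
    - [0, 0, 0, 0, 0, 0, 1]

```text
time: 20.25
ee_pos: [0.4982, -0.0588, 0.0728]
tcp_rot: [-180.0, 0.0, 102.7]
wrist_force: [-3.7, 0.9, -2.2]
opening: 0.043
```

```bash
python3 tq.py 8
```

```text
t 20.65 [ 0.4982 -0.0588  0.0728] [-179.99    0.    102.62] F [-2.33  0.84 -1.85] T [ 0.177  0.344 -0.067] sd 0.036 j6 0.0033 q6 70.7 op 0.0432
```

>>> apply_moves:
  rows:
    - [0, 0, -0.28, 0, 0, -5, 1]
    - [0, 0, -0.11, 0, 0, -2, 1]
    - [0, 0, 0, 0, 0, 0, 1]

```text
time: 21.02
ee_pos: [0.4982, -0.0588, 0.0724]
tcp_rot: [-180.0, 0.0, 95.6]
wrist_force: [-1.8, 0.7, -2.7]
opening: 0.0434
```

```bash
python3 tq.py 8 s13
```

```text
t 21.425 [ 0.4982 -0.0588  0.0724] [-179.99    0.     95.62] F [-2.29  0.11 -2.84] T [ 0.008  0.404 -0.048] sd 0.026 j6 0.0061 q6 77.7 op 0.0432
```

View pics/s13.png

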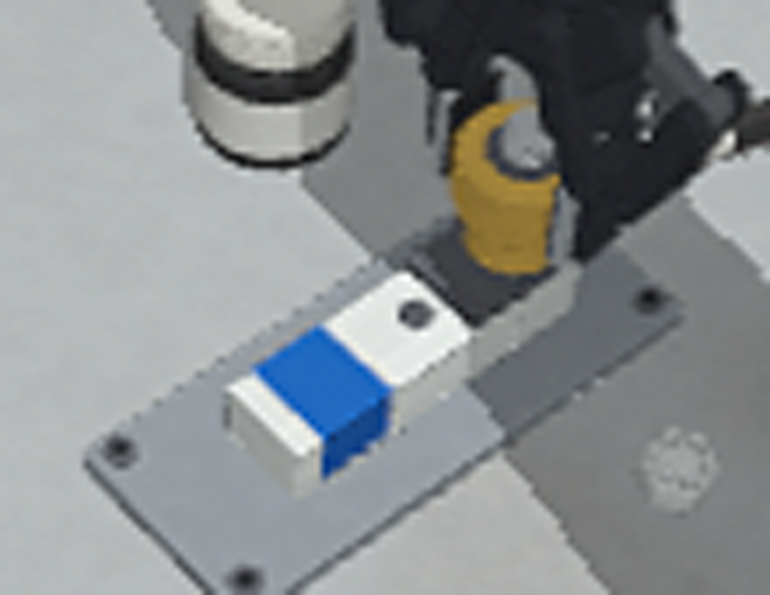

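>>> apply_moves:
  rows:
    - [-0.2, 0, -0.5, 0, 0, -5, 1]
    - [0, 0, 0, 0, 0, 0, 1]

```text
time: 21.68
ee_pos: [0.4982, -0.0588, 0.0721]
tcp_rot: [180.0, 0.0, 90.6]
wrist_force: [-2.0, -0.2, -2.1]
opening: 0.0433
```

```bash
python3 tq.py 8
```

```text
t 22.075 [ 0.4982 -0.0588  0.0721] [179.99   0.    90.63] F [-1.95 -0.47 -1.86] T [-0.027  0.321 -0.045] sd 0.03 j6 0.0846 q6 82.6 op 0.0433
```

>>> apply_moves:
  rows:
    - [0, 0, -0.28, 0, 0, -5, 1]
    - [0, 0, 0, 0, 0, 0, 1]

```text
time: 22.32
ee_pos: [0.4982, -0.0589, 0.072]
tcp_rot: [180.0, 0.0, 85.6]
wrist_force: [-2.5, -0.4, 1.0]
opening: 0.043
```

```bash
python3 tq.py 8
```

```text
t 22.725 [ 0.4982 -0.0589  0.072 ] [179.98   0.    85.62] F [-2.66 -0.45  1.59] T [-0.12   0.4   -0.047] sd 0.027 j6 0.0603 q6 87.6 op 0.0433
```

>>> apply_moves:
  rows:
    - [0, 0, -0.28, 0, 0, -5, 1]
    - [0, 0, 0, 0, 0, 0, 1]

```text
time: 22.98
ee_pos: [0.4982, -0.0589, 0.0719]
tcp_rot: [180.0, 0.0, 80.6]
wrist_force: [-3.6, -0.6, 5.4]
opening: 0.0435
```

```bash
python3 tq.py 8
```

```text
t 23.375 [ 0.4982 -0.0589  0.0719] [179.97   0.    80.63] F [-3.72 -0.95  5.49] T [-0.14   0.68  -0.005] sd 0.039 j6 0.0839 q6 92.6 op 0.0433
```

>>> apply_moves:
  rows:
    - [0.0, 0, 0.5, 0, 0, 0, 1]
    - [0, 0, 0, 0, 0, 0, 1]

```text
time: 23.62
ee_pos: [0.4982, -0.0588, 0.0719]
tcp_rot: [180.0, 0.0, 80.6]
wrist_force: [-2.8, -0.5, 1.2]
opening: 0.0435
```

```bash
python3 tq.py 8 s14; python3 snap.py 14 wrist,130,200,300,220,2 side,240,150,110,85,7
```

```text
t 24.025 [ 0.4982 -0.0588  0.0719] [179.99   0.    80.6 ] F [-1.43 -0.94  0.78] T [-0.278  0.159 -0.005] sd 0.024 j6 0.016 q6 92.7 op 0.0436
24.025 [ 0.4982 -0.0588  0.0719] [179.99   0.    80.6 ] [-1.3 -1.6  0.7] [-0.305  0.126  0.02 ] 0.0436
```

View pics/s14.png

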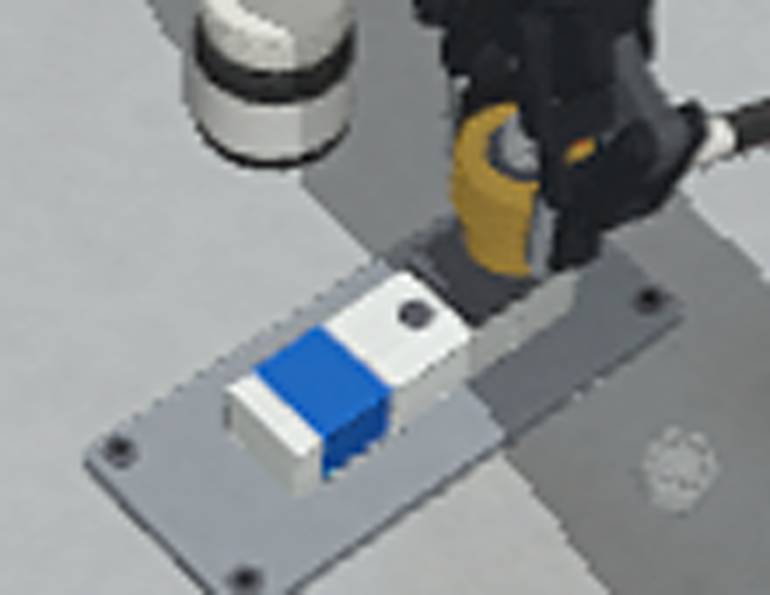

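View pics/wrist14_z.png

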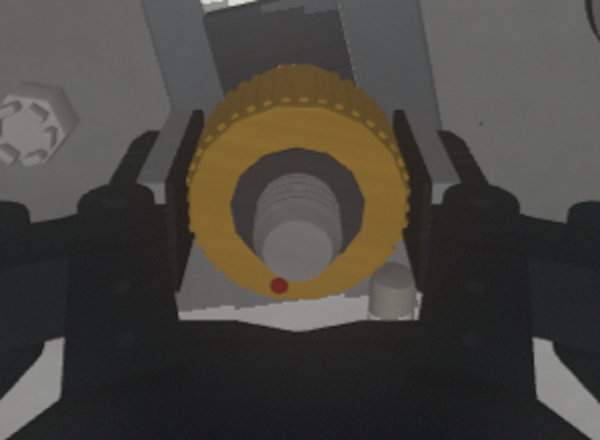

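View pics/side14_z.png

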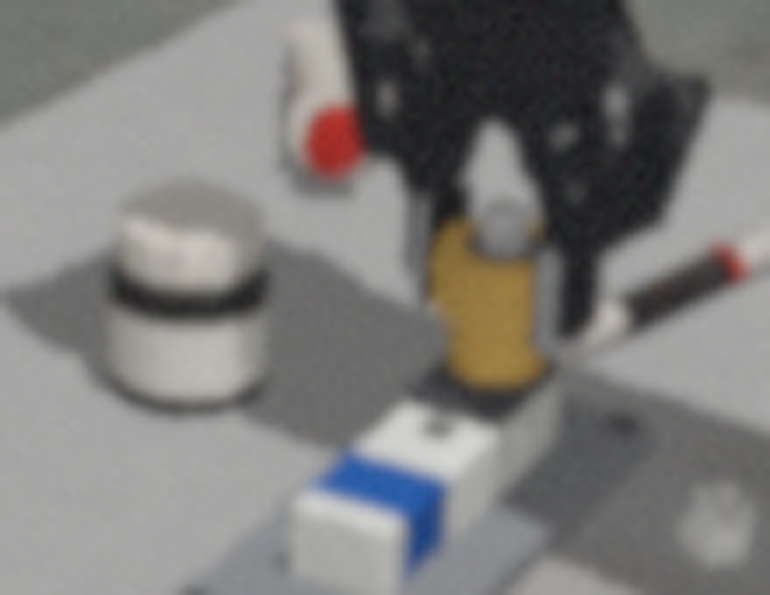

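>>> apply_moves:
  rows:
    - [0, 0, 0, 0, 0, -4, 1]
    - [0, 0, 0, 0, 0, 0, 1]
    - [0, 0, 0, 0, 0, 0, 1]

```text
time: 24.5
ee_pos: [0.4981, -0.0589, 0.0719]
tcp_rot: [180.0, 0.0, 76.7]
wrist_force: [-1.4, -1.6, 0.1]
opening: 0.0433
```

```bash
python3 tq.py 10
```

```text
t 25.0 [ 0.4981 -0.0588  0.0719] [180.     0.    76.61] F [-0.24 -2.19 -0.54] T [-0.437 -0.13   0.093] sd 0.032 j6 0.0893 q6 96.7 op 0.0431
```

>>> apply_moves:
  rows:
    - [0, 0, 0, 0, 0, -4, 1]
    - [0, 0, 0, 0, 0, 0, 1]
    - [0, 0, 0, 0, 0, 0, 1]

```text
time: 25.38
ee_pos: [0.4981, -0.0588, 0.0719]
tcp_rot: [180.0, 0.0, 72.7]
wrist_force: [-0.3, -2.9, -2.3]
opening: 0.0429
```

```bash
python3 tq.py 10;  python3 snap.py 15 wrist,130,200,300,220,2
```

```text
t 25.875 [ 0.4981 -0.0588  0.0719] [180.     0.    72.61] F [ 0.64 -3.09 -2.07] T [-0.621 -0.343  0.174] sd 0.038 j6 0.1598 q6 100.7 op 0.0429
25.875 [ 0.4981 -0.0588  0.0719] [180.     0.    72.61] [ 0.6 -2.6 -2.8] [-0.667 -0.455  0.182] 0.0429
```

View pics/wrist15_z.png

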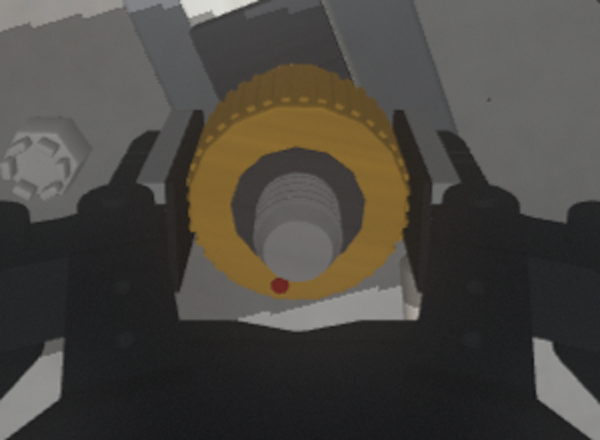

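```bash
python3 - <<'E'
from h import *
np.set_printoptions(precision=4,suppress=True)
def dot(t,zt,k,x0):
    o=dict(np.load(f"o{t}.npz"));im=cv2.imread(f"pics/wrist{t}.png").astype(int)
    b,g,r=im[...,0],im[...,1],im[...,2];w=np.clip(r-2*g-0,0,None)*(r>80)
    w[:200]=0;w[:, :200]=0;w[:,360:]=0
    ys,xs=np.nonzero(w);W=w[ys,xs];uv=[(xs*W).sum()/W.sum(),(ys*W).sum()/W.sum()]
    p=onz("wrist",[uv],zt,o)[0];T=pose(o)
    for c in([.4982,-.0588],[.4975,-.0585]):
        d=p[:2]-c;print(t,len(xs),np.round(uv,1),p,"r",np.hypot(*d),"ang",np.degrees(np.arctan2(d[1],d[0])),"yaw",o['tcp_rot'][2])
for z in(.0905,.092):dot(7,z,3,200)
for t in(14,15):
  for z in(.084,.0855): dot(t,z,2,130)
E
```

```text
7 21 [268.  345.4] [ 0.4971 -0.1478  0.0905] r 0.08904418247589958 ang -90.7216538243396 yaw 93.58792772345892
7 21 [268.  345.4] [ 0.4971 -0.1478  0.0905] r 0.08933811393053856 ang -90.27032605346544 yaw 93.58792772345892
7 21 [268.  345.4] [ 0.4971 -0.1467  0.092 ] r 0.08791504634509578 ang -90.73940455529652 yaw 93.58792772345892
7 21 [268.  345.4] [ 0.4971 -0.1467  0.092 ] r 0.08820879597207326 ang -90.28223984010252 yaw 93.58792772345892
14 47 [269.2 342.4] [ 0.4914 -0.0775  0.084 ] r 0.019938008892671326 ang -110.02382617356827 yaw 80.60040035632966
14 47 [269.2 342.4] [ 0.4914 -0.0775  0.084 ] r 0.019994650995747317 ang -107.84430796576314 yaw 80.60040035632966
14 47 [269.2 342.4] [ 0.4916 -0.0764  0.0855] r 0.018838294425758573 ang -110.49293847342197 yaw 80.60040035632966
14 47 [269.2 342.4] [ 0.4916 -0.0764  0.0855] r 0.018889569067826125 ang -108.18487561771546 yaw 80.60040035632966
15 48 [269.6 342.3] [ 0.489  -0.0764  0.084 ] r 0.019850592917081224 ang -117.65488051473234 yaw 72.60556587796866
15 48 [269.6 342.3] [ 0.489  -0.0764  0.084 ] r 0.0198059784706332 ang -115.45787142384033 yaw 72.60556587796866
15 48 [269.6 342.3] [ 0.4894 -0.0753  0.0855] r 0.01875079942292981 ang -118.11099063152582 yaw 72.60556587796866
15 48 [269.6 342.3] [ 0.4894 -0.0753  0.0855] r 0.01870098344671445 ang -115.785614429839 yaw 72.60556587796866
```

```bash
python3 - <<'E'
from h import *
np.set_printoptions(precision=4,suppress=True)
o=dict(np.load("o7.npz"))
def a(p,c): d=p[:2]-c; return np.hypot(*d)*1000,np.degrees(np.arctan2(d[1],d[0]))
for z in(.0905,.092):
    p=onz("wrist",[[(278.5)/3-.5+200,(511.5)/3-.5+90]],z,o)[0];print(7,p,[a(p,c) for c in([.4982,-.0588],[.4975,-.0585])])
for n,px,zz,y in(("0/scene",[480,113],.092,None),("s12 yaw122.6",[556,111],.0865,122.6)):
    p=onz("scene",[[(px[0]+.5)/7-.5+255,(px[1]+.5)/7-.5+160]],zz)[0];print(n,p,[a(p,c) for c in([.4982,-.0588],[.4962,-.0565])])
E
```

```text
7 [ 0.5145 -0.0549  0.0905] [(np.float64(16.815382403115127), np.float64(13.532867365145444)), (np.float64(17.43169810293268), np.float64(12.035615219970493))]
7 [ 0.5144 -0.0542  0.092 ] [(np.float64(16.874056542408177), np.float64(15.719624209031004)), (np.float64(17.473147965232858), np.float64(14.15061713535177))]
0/scene [ 0.5136 -0.0508  0.092 ] [(np.float64(17.353617935474475), np.float64(27.384708297293965)), (np.float64(18.312742214262503), np.float64(18.07591242960823))]
s12 yaw122.6 [ 0.5041 -0.074   0.0865] [(np.float64(16.311819429529308), np.float64(-68.9137482263335)), (np.float64(19.20546061333971), np.float64(-65.8137675893992))]
```

```bash
python3 - <<'E'
from h import *
L=[]
for i in range(20):
    o=get_obs();L.append([o['torque'][2],o['joint_efforts'][5],o['wrist_force'][2],o['q'][5]]);camera("scene")
L=np.array(L);print(L.reshape(4,5,4).mean(1).round(4), L.std(0).round(4))
E
```

```text
[[  0.2032   0.1877  -2.792  100.6644]
 [  0.1624   0.189   -3.0877 100.6665]
 [  0.1807   0.1888  -3.0091 100.6665]
 [  0.2064   0.1884  -3.6637 100.668 ]] [0.0424 0.0007 0.5891 0.0016]
```

>>> apply_moves:
  rows:
    - [0, 0, 0, 0, 0, 3, 1]
    - [0, 0, 0, 0, 0, 0, 1]
    - [0, 0, 0, 0, 0, 0, 1]

```text
time: 27.3
ee_pos: [0.4981, -0.0588, 0.072]
tcp_rot: [180.0, -0.0, 75.5]
wrist_force: [2.4, -4.0, -4.5]
opening: 0.0435
```

```bash
python3 tq.py 8
```

```text
t 27.7 [ 0.4981 -0.0588  0.0719] [180.     0.    75.59] F [ 2.44 -3.51 -4.02] T [-0.722 -0.721  0.023] sd 0.039 j6 0.0472 q6 97.7 op 0.0429
```

>>> apply_moves:
  rows:
    - [0, 0, 0, 0, 0, 3, 1]
    - [0, 0, 0, 0, 0, 0, 1]
    - [0, 0, 0, 0, 0, 0, 1]

```text
time: 28.08
ee_pos: [0.4981, -0.0588, 0.0719]
tcp_rot: [-180.0, -0.0, 78.5]
wrist_force: [2.4, -3.4, -3.3]
opening: 0.0432
```

```bash
python3 tq.py 8
```

```text
t 28.475 [ 0.4981 -0.0588  0.0719] [-180.     -0.     78.59] F [ 2.41 -3.08 -3.53] T [-0.699 -0.738  0.071] sd 0.031 j6 0.0797 q6 94.7 op 0.0429
```

>>> apply_moves:
  rows:
    - [0, 0, 0.3, 0, 0, -1, 1]
    - [0, 0, 0, 0, 0, 0, 1]
    - [0, 0, 0, 0, 0, 0, 1]
    - [0, 0, 0, 0, 0, 0, 1]

```text
time: 28.98
ee_pos: [0.4981, -0.0588, 0.072]
tcp_rot: [-180.0, 0.0, 77.6]
wrist_force: [4.0, -3.6, -6.0]
opening: 0.043
```

```bash
python3 tq.py 14
```

```text
t 29.675 [ 0.4981 -0.0588  0.072 ] [-179.99    0.     77.57] F [ 3.57 -3.39 -6.61] T [-0.719 -0.976  0.167] sd 0.016 j6 0.1577 q6 95.7 op 0.0432
```

>>> apply_moves:
  rows:
    - [-0.3, 0.3, -0.5, 0, 0, 4, 1]
    - [0, 0, 0.2, 0, 0, 5, 1]
    - [0, 0, 0.2, 0, 0, 5, 1]
    - [0, 0, 0, 0, 0, 0, 1]
    - [0, 0, 0, 0, 0, 0, 1]

```text
time: 30.3
ee_pos: [0.4981, -0.0586, 0.0723]
tcp_rot: [180.0, 0.0, 91.6]
wrist_force: [4.3, -3.3, -5.1]
opening: 0.0432
```

```bash
python3 tq.py 6
```

```text
t 30.6 [ 0.4981 -0.0586  0.0723] [1.7997e+02 2.0000e-02 9.1550e+01] F [ 4.32 -4.2  -4.47] T [-0.835 -0.981  0.069] sd 0.025 j6 0.0666 q6 81.7 op 0.0432
```

>>> apply_moves:
  rows:
    - [0, 0, -0.05, 0, 0, -1, 1]
    - [0, 0, -0.05, 0, 0, -1, 1]
    - [0, 0, -0.05, 0, 0, -1, 1]
    - [0, 0, 0, 0, 0, 0, 1]
    - [0, 0, 0, 0, 0, 0, 1]

```text
time: 31.22
ee_pos: [0.4981, -0.0587, 0.0721]
tcp_rot: [180.0, 0.0, 88.5]
wrist_force: [3.5, -4.0, -4.7]
opening: 0.0429
```

```bash
python3 tq.py 6
```

```text
t 31.525 [ 0.4981 -0.0587  0.0721] [1.7997e+02 2.0000e-02 8.8540e+01] F [ 3.86 -4.1  -4.58] T [-0.846 -0.975  0.006] sd 0.02 j6 0.001 q6 84.7 op 0.0436
```

>>> apply_moves:
  rows:
    - [0, 0, -0.03, 0, 0, -0.5, 1]
    - [0, 0, -0.03, 0, 0, -0.5, 1]
    - [0, 0, 0, 0, 0, 0, 1]
    - [0, 0, 0, 0, 0, 0, 1]

```text
time: 32.02
ee_pos: [0.4981, -0.0587, 0.0721]
tcp_rot: [180.0, 0.0, 87.6]
wrist_force: [4.2, -4.0, -3.9]
opening: 0.043
```

```bash
python3 tq.py 6
```

```text
t 32.325 [ 0.4981 -0.0587  0.0721] [1.7996e+02 2.0000e-02 8.7550e+01] F [ 4.12 -4.15 -4.32] T [-0.853 -1.001  0.023] sd 0.022 j6 0.039 q6 85.7 op 0.0432
```

>>> apply_moves:
  rows:
    - [0.4, -0.4, -0.4, 0, 0, -0.5, 1]
    - [0, 0, 0, 0, 0, -0.5, 1]
    - [0, 0, -0.04, 0, 0, -0.5, 1]
    - [0, 0, -0.04, 0, 0, -0.5, 1]
    - [0, 0, 0, 0, 0, 0, 1]
    - [0, 0, 0, 0, 0, 0, 1]

```text
time: 33.08
ee_pos: [0.4982, -0.0588, 0.0719]
tcp_rot: [180.0, -0.0, 85.6]
wrist_force: [-0.2, -2.1, 5.0]
opening: 0.0431
```

```bash
python3 tq.py 6
```

```text
t 33.375 [ 0.4982 -0.0588  0.0719] [ 1.7999e+02 -1.0000e-02  8.5580e+01] F [-1.28 -1.44  5.59] T [-0.308  0.183  0.099] sd 0.039 j6 0.1049 q6 87.7 op 0.0432
```

>>> apply_moves:
  rows:
    - [0, 0, -0.03, 0, 0, -0.5, 1]
    - [0, 0, -0.03, 0, 0, -0.5, 1]
    - [0, 0, -0.03, 0, 0, -0.5, 1]
    - [0, 0, -0.03, 0, 0, -0.5, 1]
    - [0, 0, 0, 0, 0, 0, 1]
    - [0, 0, 0, 0, 0, 0, 1]

```text
time: 34.12
ee_pos: [0.4982, -0.0588, 0.0719]
tcp_rot: [180.0, -0.0, 83.6]
wrist_force: [-2.4, -1.9, 6.1]
opening: 0.0431
```

```bash
python3 tq.py 6
```

```text
t 34.425 [ 0.4982 -0.0588  0.0719] [ 1.7998e+02 -1.0000e-02  8.3590e+01] F [-1.87 -1.69  6.73] T [-0.322  0.319  0.17 ] sd 0.033 j6 0.1543 q6 89.7 op 0.0434
```

>>> apply_moves:
  rows:
    - [-0.1, -0.1, 0.3, 0, 0, 0, 1]
    - [0, 0, 0, 0, 0, 0, 1]
    - [0, 0, 0, 0, 0, 0, 1]

```text
time: 34.8
ee_pos: [0.4982, -0.0589, 0.0719]
tcp_rot: [180.0, -0.0, 83.6]
wrist_force: [-1.2, -0.7, 4.6]
opening: 0.0431
```

```bash
python3 tq.py 8; python3 snap.py 16 wrist,130,200,300,220,2; python3 - <<'E'
from h import *
for t in(14,15,16):
    o=dict(np.load(f"o{t}.npz"));im=cv2.imread(f"pics/wrist{t}.png").astype(int)
    b,g,r=im[...,0],im[...,1],im[...,2];w=np.clip(r-2*g-0,0,None)*(r>80)
    w[:200]=0;w[:, :200]=0;w[:,360:]=0
    ys,xs=np.nonzero(w);W=w[ys,xs];uv=[(xs*W).sum()/W.sum(),(ys*W).sum()/W.sum()]
    p=onz("wrist",[uv],.085,o)[0];d=p[:2]-[.4981,-.0588]
    print(t,np.round(uv,2),"collar ang",np.degrees(np.arctan2(d[1],d[0])).round(2),"yaw",o['tcp_rot'][2].round(2))
E
```

```text
t 35.2 [ 0.4982 -0.0589  0.0719] [ 1.7999e+02 -2.0000e-02  8.3600e+01] F [-0.9  -0.54  5.32] T [-0.136  0.115  0.144] sd 0.02 j6 0.1377 q6 89.7 op 0.0433
35.2 [ 0.4982 -0.0589  0.0719] [ 1.7999e+02 -2.0000e-02  8.3600e+01] [-1.4  0.7  4.7] [-0.144  0.101  0.141] 0.0433
14 [269.17 342.42] collar ang -111.02 yaw 80.6
15 [269.6  342.34] collar ang -118.66 yaw 72.61
16 [269.33 342.43] collar ang -107.83 yaw 83.6
```

>>> apply_moves:
  rows:
    - [0, 0, 0.5, 0, 0, 0, 1]
    - [0, 0, 0, 0, 0, 0, 1]
    - [0, 0, 0, 0, 0, 0, 1]

```text
time: 35.62
ee_pos: [0.4982, -0.0589, 0.072]
tcp_rot: [-180.0, -0.0, 83.6]
wrist_force: [0.6, 0.0, 0.4]
opening: 0.0432
```

```bash
python3 tq.py 6
```

```text
t 35.925 [ 0.4981 -0.0589  0.0719] [-1.7999e+02 -1.0000e-02  8.3610e+01] F [ 1.81  0.51 -0.71] T [ 0.047 -0.53   0.121] sd 0.01 j6 0.1185 q6 89.6 op 0.0429
```

>>> apply_moves:
  rows:
    - [0, 0, 0, 0, 0, -0.5, 1]
    - [0, 0, 0, 0, 0, -0.5, 1]
    - [0, 0, 0, 0, 0, 0, 1]
    - [0, 0, 0, 0, 0, 0, 1]

```text
time: 36.42
ee_pos: [0.4981, -0.0589, 0.072]
tcp_rot: [-180.0, -0.0, 82.6]
wrist_force: [3.1, 1.0, -4.1]
opening: 0.0433
```

```bash
python3 tq.py 6
```

```text
t 36.725 [ 0.4981 -0.0589  0.072 ] [-1.7999e+02 -1.0000e-02  8.2600e+01] F [ 3.3  1.6 -4.2] T [ 0.278 -0.88   0.105] sd 0.038 j6 0.0936 q6 90.6 op 0.0435
```

>>> apply_moves:
  rows:
    - [-0.2, -0.1, -0.3, 0, 0, -0.5, 1]
    - [0, 0, -0.03, 0, 0, -0.5, 1]
    - [0, 0, -0.03, 0, 0, -0.5, 1]
    - [0, 0, 0, 0, 0, 0, 1]
    - [0, 0, 0, 0, 0, 0, 1]

```text
time: 37.35
ee_pos: [0.4981, -0.059, 0.072]
tcp_rot: [180.0, -0.0, 81.1]
wrist_force: [4.0, 2.7, -1.4]
opening: 0.0434
```

```bash
python3 tq.py 10
```

```text
t 37.85 [ 0.4981 -0.059   0.072 ] [ 1.7998e+02 -1.0000e-02  8.1100e+01] F [ 4.03  3.19 -2.2 ] T [ 0.605 -0.99   0.132] sd 0.023 j6 0.127 q6 92.1 op 0.0433
```

>>> apply_moves:
  rows:
    - [0, 0, 0, 0, 0, 0, 0]
    - [0, 0, 0, 0, 0, 0, 0]
    - [0, 0, 0, 0, 0, 0, 0]
    - [0, 0, 0, 0, 0, 0, 0]
    - [0, 0, 0, 0, 0, 0, 0]
    - [0, 0, 15, 0, 0, 0, 0]
    - [0, 0, 30, 0, 0, 0, 0]
    - [0, 0, 40, 0, 0, 0, 0]
    - [0, 10, 40, 0, 0, 0, 0]
    - [0, 20, 40, 0, 0, 2, 0]
    - [0, 25, 20, 0, 0, 5, 0]
    - [0, 4, 0, 0, 0, 5, 0]
    - [0, 0, 0, 0, 0, 0, 0]
    - [0, 0, 0, 0, 0, 0, 0]

```text
time: 39.6
ee_pos: [0.4978, -0.0003, 0.257]
tcp_rot: [180.0, 0.0, 93.0]
wrist_force: [0.1, 0.1, 0.0]
opening: 0.0856
```

```bash
python3 snap.py 17 wrist,200,90,160,210,3 scene,255,160,110,85,7 side,240,150,110,85,7
```

```text
39.6 [ 4.978e-01 -3.000e-04  2.570e-01] [1.800e+02 1.000e-02 9.298e+01] [0.1 0.1 0. ] [ 0.011 -0.018  0.024] 0.0856
```

View pics/wrist17_z.png

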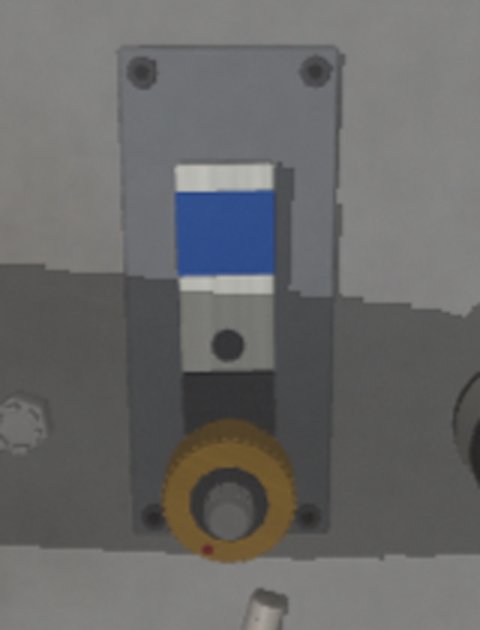

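View pics/scene17_z.png

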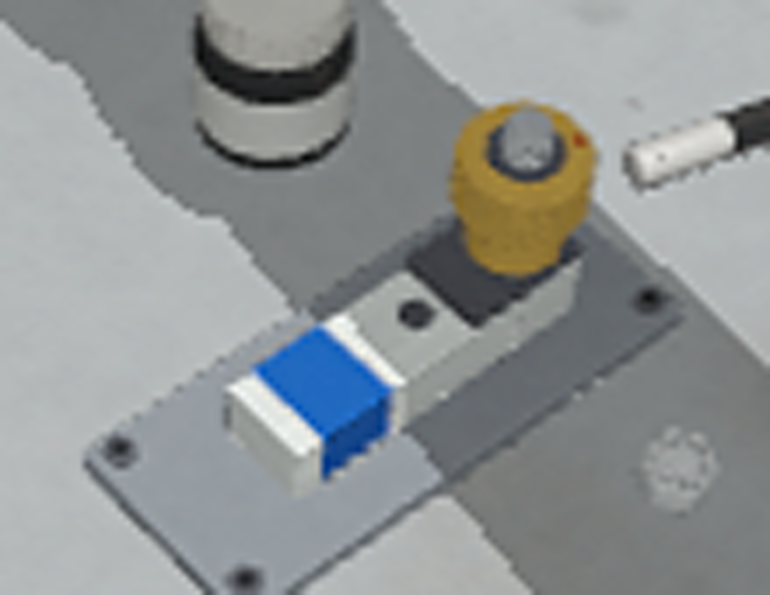

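View pics/side17_z.png

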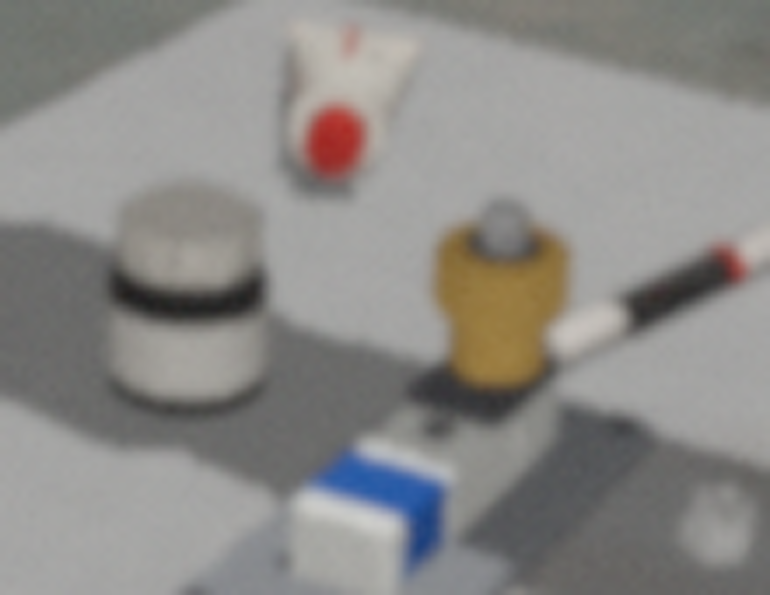

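```bash
python3 - <<'E'
from h import *
o=dict(np.load("o17.npz"));im=cv2.imread("pics/wrist17.png").astype(int)
b,g,r=im[...,0],im[...,1],im[...,2];w=np.clip(r-2*g,0,None)*(r>60);w[:255]=0;w[290:]=0;w[:,:250]=0;w[:,300:]=0
ys,xs=np.nonzero(w);W=w[ys,xs];uv=[(xs*W).sum()/W.sum(),(ys*W).sum()/W.sum()]
f=lambda p:(np.array(p,float)+.5)/3-.5+[200,90]
rod=onz("wrist",f([[229,511]]),.098,o)[0]
for z in(.084,.085,.086):
    p=onz("wrist",[uv],z,o)[0]
    for c in([.4981,-.0588],rod[:2]):
        d=p[:2]-c;print(z,len(xs),np.round(uv,1),np.degrees(np.arctan2(d[1],d[0])).round(1),np.hypot(*d).round(4))
E=onz("wrist",f([[176,166],[275,165]]),.036,o);e=E.mean(0);S=onz("wrist",f([[182,372],[275,372]]),.036,o)
d=e-S.mean(0);u=d[:2]/np.linalg.norm(d[:2]);v=(rod-e)[:2];print("rod",rod,"axis",np.degrees(np.arctan2(d[1],d[0])),"rod in gauge",104+1000*v@u,1000*(u[0]*v[1]-u[1]*v[0]))
E
```

```text
0.084 3 [268.7 272.6] -110.1 0.0197
0.084 3 [268.7 272.6] -107.8 0.0207
0.085 3 [268.7 272.6] -110.6 0.0192
0.085 3 [268.7 272.6] -108.2 0.0203
0.086 3 [268.7 272.6] -111.1 0.0188
0.086 3 [268.7 272.6] -108.6 0.0198
rod [ 0.49768199 -0.05751951  0.098     ] axis 93.65087418361081 rod in gauge 2.6711178448111212 -0.3324024854995198
```

```bash
python3 -c "
from workcell import *
o=get_obs();print(o['time'],o['wrist_force'].round(1));print(job_done())"
```

```text
39.75 [ 0.3 -0.2  0.4]
the job is handed in; nothing more can be done
None
```

The gauge is under the collar with the rod in its slot, and the collar is spun down onto the shoe and released. I handed in at 39.8 s. The main doubt is that I over-tightened the collar for a moment before backing it off.

**Gauge:** I gripped it by the blue band, slid it in from the +y side with no side force felt, and set it down at light contact. The last wrist view put the rod about 2.7 mm along the slot from the gauge origin and 0.3 mm to the side. That is inside the 6 mm limit. It is also beyond the 2 mm at which the rod should touch the slot's end, so the measurement is up to about 1 mm out or the rod is touching there.

**Collar:** The final torque was about 0.13 N m, against 0.02–0.06 N m free. That is a rise of 0.07–0.1 N m, or about 7–20 N on the gauge. After release the collar mark was still within 0.5° of where I left it, so it did not unwind. The cameras showed the paint jar, nut and plug gauge where they began, and the arm touching nothing.

**Disagreements:**
- **Over-tightening:** the torque reached about 0.19 N m on the first approach. I then backed the collar off past the contact point and came down again in 0.5° steps. The load at that peak is uncertain: about 13–26 N if the reading held the thread's drag, or 23–47 N against the free readings at that time. It may briefly have passed the 35 N limit.
- **Free-turning torque:** readings at a standstill scattered between −0.08 and +0.04 N m, apparently depending on the size of the step before them. This is why the final load is only a range.

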